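# Drive the spring pins of a bar display home with a mallet

## Robot

A 7-joint arm with a two-finger parallel gripper is mounted at the origin on a cart in front of the work surface, level with it; the furniture and walls round the work are solid. World frame = base frame: x ahead of the robot, y to its left, z up, the work surface at z = 0. Lengths are in m, angles in rad, forces in N, time in s.
With the tool pointing down it reaches from about 0.4 to 0.85 m from the base axis. Payload 4.5 kg.
Tool frame: the origin (TCP) lies on the centre line of the jaws, within the pads' length; the fingertips stand 17 mm ahead of it and the grasp point (between the pads) lies 2 mm behind it; z points along the fingers, y is the line along which they close (so a half turn about z gives the same grasp; the last joint's range is limited). The gripper opens to 88 mm and grips with 3 to 60 N. Pads are 18 mm wide; open, the fingers measure 123 mm over their backs; the gripper's body (75 mm by 187 mm) begins 45 mm behind the grasp point.
Start: joints at [-1.163, 0.689, -0.195, 1.565, 0.157, 0.902, -0.215], TCP at [0.228, 0.582, 0.235] pointing down, gripper open.
Joint ranges: [-3.01, 3.01], [-0.46, 2.08], [-1.47, 1.51], [0.13, 2.56], [-1, 4.14], [0.04, 2.09], [-2.66, 2.66]. Speed limits (rad/s): [2.57, 2.57, 3.14, 3.14, 3.14, 3.14, 3.14].

## Interface

Orientations are given as a rotation vector (axis times angle).
In Python, from workcell import ctrl gives the robot as it stands.
- The arm moves only by the tool step_arm, never from a script. Its argument "targets" is a list that holds one entry, the list of rows, each a list of 7 numbers: the turn, a rotation vector about the tool's x, y, z in degrees, then the shift along the tool's x, y, z in m, then the finger opening in m, from 0 to 0.0881. In form: [[[rx, ry, rz, tx, ty, tz, fingers], ...]]. A call has 1 to 5 rows; each row is the pose to reach, as a shift and turn from the pose commanded when the call began, along the tool's axes at that moment; what a row does not reach only later rows make up. A row lasts 1/12 s, in which the tool goes at most 41.7 mm and 7.16 degrees, less where a joint would pass 70% of its speed; a pose out of reach is approached as far as the arm can. A call with a gripper value outside its range is refused whole. The fingers move at their own pace and stop on an object; "newtons" is the grip in N (left out, the last holds). Time passes only in rows, so rows that repeat a pose let the fingers close. It gives the time, the measured TCP pose, the force, the opening and the grip force at its end, in the units of the state.
- ctrl.observe(): the state, without advancing time (a new reading comes with each control period).
- ctrl.camera(name): name is "scene" or "top"; returns a dict with "image" (420x560x3 uint8, red, green, blue), "fx", "fy", "cx", "cy" (pixels), "R" (3x3) and "t" (3): a world point X has camera coordinates R X + t. Camera axes: x right, y down, z forward; pixel columns grow to the right and rows downward; lengths in m; the calibration is good to about 2 mm. A picture is of the moment at which its call begins. There is no depth.
- ctrl.close_job(): hands the job in; it is judged then, once.
Trained networks look in the newest picture that a camera, given by its name, has taken for a name from the list of things; names that differ only in an ending like _2 or _b are one class to them, and where a whole thing is asked for, a point or a joint stands for the part that bears it (a point fixed in the world has none). Each returns a list of dicts, best first, with "confidence" (0 to 1); they miss things now and then, are a little off and sometimes report something else, mostly with a low value. They report only what shows in the picture. A call takes as long as a camera call.
- ctrl.search_frame(camera, thing): "rect" ([left, top, right, bottom] as shares, 0 to 1, of the picture: columns of its width, rows of its height, round what is visible of it).
- ctrl.masks_of(camera, thing): "region" (420x560 bool, what is visible of it) and "rect" ([left, top, right, bottom] as shares, 0 to 1, of the picture: columns of its width, rows of its height, round what is visible of it).
- ctrl.tip_of(camera, thing): "centre" ([column, row] as shares, 0 to 1, of the picture: columns of its width, rows of its height: a listed point, or the origin of a listed thing).
The state is a dict: "clock": time; "q": joint angles; "qd": joint speeds; "effort": joint torques, N m; "eef_pos": TCP position; "tool_rot": TCP orientation; "contact_force": force on the tool from outside, world axes, zero at the start; "ft_torque": the same for the moment, N m; "finger_gap": finger opening in m; "grasp_force": force on a finger pad.
Only numpy, scipy, OpenCV 4.12 (cv2) and the standard library are available. Lean on these libraries where they do the work, as an engineer would, in place of code of your own. Each camera call takes 0.05 s, during which the arm holds its last target. There are 200 camera calls.

## Task

Finish assembling the sloped plywood bar display: pick up the mallet from the walnut board and drive the display's three spring pins home with it, the upright pin in the foot first and then the two in the sloped panel in either order. The holes differ in depth and the heads will end at different heights, so drive each pin until you feel it go solid on its seat, hitting squarely along its axis with firm taps and no heavy blows; nothing but the mallet may touch the display, and leave the things standing around it alone. Finally set the mallet down on the walnut board again, standing on its head as you found it, and let go.

Things in the scene. Friction and masses are not known exactly. Their poses are not given: they have to be found in the camera images.
- mallet: wooden mallet standing on its head. Barrel head 50 mm across, 70 mm tall, flat black faces 44 mm across. Handle: dark, level, 18 mm wide, 26 mm tall, centre line 38 mm above the lower face, reaching 148 mm from the head's axis; grip from 35 mm out. 0.28 kg. Origin: centre of the lower (striking) face; z up the head's axis, handle along -y, x across it
- board: walnut tasting board, 68 x 200 x 13 mm, lying flat, does not move. Origin: centre of its underside; long side along y, z up, top 13 mm above the origin. The mallet starts on it, head towards +y, handle roughly along the board
- stand: plywood bar display, fixed, slope facing the robot's right. Origin: centre of underside; x to its high back, y towards the robot, z up. Foot board x -105 to 95 mm, 170 mm wide, 16 mm thick, with a 42 x 60 mm block for the foot pin, top at z 36. Panel 170 mm wide, 130 mm long, rises at 35 degrees from x -25, z 22 (lip 12 mm high) to z 97 mm, facing up and to -x. Pin collars 30 mm across, 4 mm high
- foot_seat (a joint): how far (m) the unseen seat under the upright foot pin has been pressed: 0 until the pin's foot reaches it, 0.002 when the pin is home and solid. The pin slides against about 6 N and stays where it is left; the last 2 mm take 10 N, then a hard stop. Whole travel 6 to 30 mm, different for each pin and each time. The mallet gives a few mm in the grip under load
- near_seat (a joint): the same for the pin in the sloped panel nearer to the robot, along its tilted axis
- far_seat (a joint): the same for the pin in the sloped panel farther from the robot, along its tilted axis
- foot_pin_top (a point): centre of the foot pin's flat steel head, 16 mm across; moves with the pin. z = pin axis, pointing out of its block (vertical). At first the head stands 37 mm above its collar, 41 mm above the block or panel it stands in; home, 7 to 31 mm above the collar. The pin stands 75 mm from the stand's origin, to its -x
- near_pin_top (a point): centre of the near panel pin's head, same kind; z = pin axis, pointing out of the panel, 35 degrees from vertical, leaning to the stand's -x; y along the stand's y. 50 mm from the panel's middle (stand +y), 60 mm up the slope from its lower edge
- far_pin_top (a point): centre of the far panel pin's head, same kind and axes; 50 mm from the panel's middle on the other side, 105 mm up the slope. The glass case stands only 80 to 160 mm beyond it: the room for a gripper beside this pin is on the robot's side
- choc_bar: bystander: wrapped chocolate bar 64 x 140 x 11 mm lying between the display and the robot; origin at the centre of its underside
- sweet_tin: bystander: round tin 65 mm across, 40 mm high, left of the display; origin at the centre of its underside
- gift_box: bystander: kraft card box 66 x 66 x 48 mm, right of the display, far from the robot; origin at the centre of its underside

How it is judged:
On the way, in this order (a step that is already met when the one before it is completed fails the run):
1. the foot pin is driven home on its seat by the mallet's lower face, square to the pin, while neither panel pin is home (value of joint foot_seat above 0.0012 m and distance between mallet and foot_pin_top below 0.025 m and angle between the z axis of mallet and the z axis of foot_pin_top, either way round below 0.2 rad and value of joint each of near_seat, far_seat below 0.0012 m).
2. one panel pin is driven home by the mallet's lower face, square to the pin (angle between the z axis of mallet and the z axis of near_pin_top, either way round below 0.2 rad and ((value of joint near_seat above 0.0012 m and distance between mallet and near_pin_top below 0.025 m) or (value of joint far_seat above 0.0012 m and distance between mallet and far_pin_top below 0.025 m))).
3. the other panel pin is driven home in the same way, so both are home (value of joint each of near_seat, far_seat above 0.0012 m and angle between the z axis of mallet and the z axis of near_pin_top, either way round below 0.2 rad and (distance between mallet and near_pin_top below 0.025 m or distance between mallet and far_pin_top below 0.025 m)).
At the end, for the whole second after the job is handed in: All three pins are home (each seat pressed down more than 1.2 of its 2 mm); the mallet, let go and at rest, stands upright (within 0.1 rad) on its lower head face on the walnut board, the head's axis within 25 mm of the board's long centre line and within 90 mm of its middle (value of joint each of foot_seat, near_seat, far_seat above 0.0012 m and x of mallet in the frame of board between -0.025 and 0.025 m and y of mallet in the frame of board between -0.09 and 0.09 m and z of mallet in the frame of board between 0.01 and 0.017 m and angle between mallet's own z axis and vertical below 0.1 rad and linear speed of mallet below 0.02 m/s); the robot touches nothing.
It fails at once if the gripper or arm presses on the display (over 3 N) (contact force between any of the fingers, the arm and stand above 3 N).
It fails at once if the mallet hits or presses the display with more than 60 N (contact force between mallet and stand above 60 N).
It fails at once if the mallet is dropped or thrown (faster than 0.5 m/s with no finger on it) (linear speed of mallet above 0.5 m/s and contact force between the fingers and mallet below 0.1 N).
It fails at once if a bystander is moved more than 15 mm (distance of any of choc_bar, sweet_tin, gift_box from where it was at the start of the episode above 0.015 m).
It also fails if it takes over 54 s, if anything falls off the work surface, if the arm or the gripper's body presses on something with over 40 N, if the wrist force passes 120 N, or if a joint passes its speed limit or range.

## Working session

There is one attempt and no reset: what is moved stays moved. The work goes in short steps, Python scripts to look and compute and a tool call to move; the robot and the scene stay as the last step left them, time stands still between calls to the robot, and variables do not carry over. Pictures are saved under pics/ and viewed, at most 10 in all, crops included, and the job is handed in when it is done.

Besides the shell and the picture viewer there is one more tool, called after "Emit:" in YAML: its name, and indented under it one key for each argument. step_arm: Moves the arm, as the interface text tells. Its arguments: {"type":"object","properties":{"targets":{"type":"array","items":{"type":"array","items":{"type":"array","items":{"type":"number"}}}},"newtons":{"type":"number"}},"required":["targets"]}

```bash
mkdir -p pics; ls
python3 - <<'E'
from workcell import ctrl
import cv2,numpy as np
s=ctrl.observe(); print(s)
for n in("scene","top"):
    c=ctrl.camera(n); cv2.imwrite(f"pics/{n}0.png",cv2.cvtColor(c["image"],cv2.COLOR_RGB2BGR))
    print(n,c["fx"],c["fy"],c["cx"],c["cy"],np.round(c["R"],4).tolist(),np.round(c["t"],4).tolist())
    for th in["mallet","board","stand","foot_pin_top","near_pin_top","far_pin_top","choc_bar","sweet_tin","gift_box"]:
        print(th,[(np.round(np.array(d["centre"])*[560,420],1).tolist(),round(d["confidence"],2)) for d in ctrl.tip_of(n,th)][:3])
E
```

```text
pics
{'clock': 0.0, 'q': array([-1.16317832,  0.6900108 , -0.19452904,  1.56633404,  0.15729816,
        0.90248989, -0.21510889]), 'qd': array([ 0.00056574, -0.00036838, -0.00017095,  0.00041031, -0.00081907,
       -0.00062227,  0.00060993]), 'effort': array([ 7.36902712e-04, -5.27553678e+01, -1.26685560e+00, -1.53424805e+01,
       -5.26647794e-02,  6.56817545e-03,  1.80722836e-04]), 'eef_pos': array([0.22803842, 0.58123075, 0.23459634]), 'tool_rot': array([-5.83605925e-01, -3.08667783e+00,  2.88335481e-03]), 'contact_force': array([-0.4273415 , -0.44707243,  0.33005854]), 'ft_torque': array([ 0.00104529, -0.0032014 , -0.04944903]), 'grasp_force': 0.0, 'finger_gap': 0.08825102231036203}
scene 467.08398320910607 467.08398320910607 288.6686671856689 209.56851766093618 [[0.5824, -0.8125, -0.0244], [-0.4635, -0.3073, -0.8311], [0.6678, 0.4953, -0.5556]] [-0.2209, 0.3441, 0.9236]
mallet [([360.0, 281.3], 0.94)]
board [([385.2, 290.6], 0.96)]
stand [([280.1, 223.9], 0.72)]
foot_pin_top [([294.7, 216.2], 0.52)]
near_pin_top [([263.0, 206.8], 0.48), ([215.0, 203.9], 0.29)]
far_pin_top [([281.5, 184.0], 0.51)]
choc_bar [([223.9, 252.8], 0.81)]
sweet_tin [([214.4, 202.9], 0.75)]
gift_box [([368.0, 228.6], 0.84), ([278.1, 226.2], 0.36)]
top 428.8532437192841 428.8532437192841 276.77497511768775 199.46560027264712 [[0.0184, -0.9998, 0.0026], [-0.9914, -0.0186, -0.1294], [0.1295, -0.0002, -0.9916]] [0.065, 0.5173, 1.2009]
mallet [([356.8, 218.2], 0.68)]
board [([373.5, 221.3], 0.97)]
stand [([253.5, 202.0], 0.94)]
foot_pin_top [([275.5, 201.0], 0.5), ([377.8, 222.8], 0.32), ([251.7, 198.0], 0.18)]
near_pin_top [([248.3, 209.4], 0.62)]
far_pin_top [([241.9, 168.1], 0.63)]
choc_bar [([229.0, 250.6], 0.7)]
sweet_tin [([173.2, 197.7], 0.89)]
gift_box [([325.7, 151.1], 0.75)]
```

Run:
```python
import cv2
a=cv2.imread("pics/top0.png")[110:290,130:430]; cv2.imwrite("pics/t1.png",cv2.resize(a,(800,480),interpolation=cv2.INTER_CUBIC))
a=cv2.imread("pics/scene0.png")[120:345,160:460]; cv2.imwrite("pics/s1.png",cv2.resize(a,(800,600),interpolation=cv2.INTER_CUBIC))
```

```text
(no output)
```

View pics/t1.png

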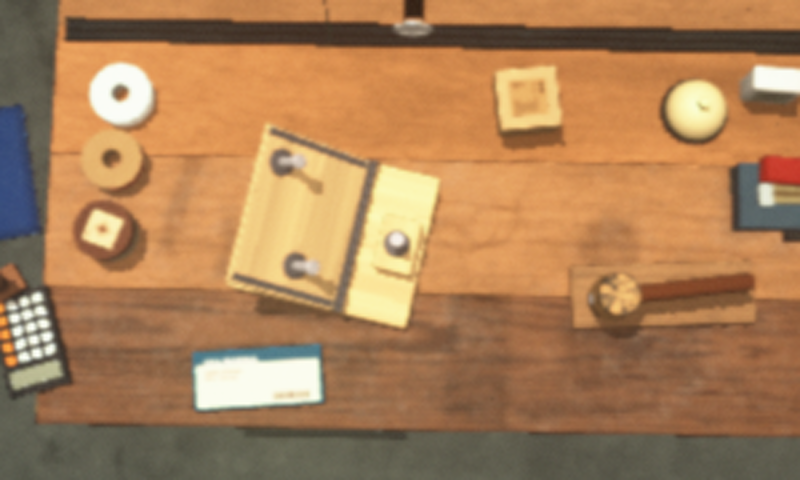

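View pics/s1.png

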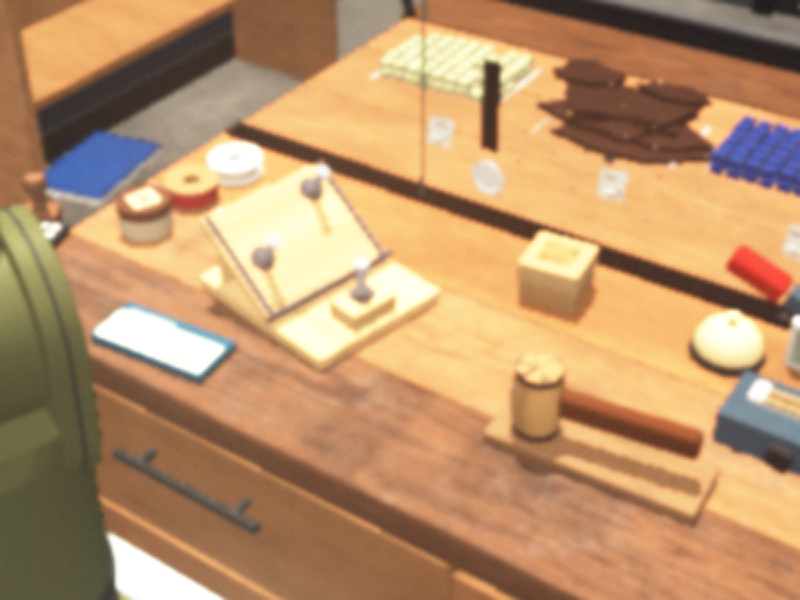

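```bash
cat > h.py <<'E'
import numpy as np, cv2
from scipy.optimize import least_squares
from scipy.spatial.transform import Rotation as Ro
C={}
C["s"]=(467.084,288.669,209.569,np.array([[0.5824,-0.8125,-0.0244],[-0.4635,-0.3073,-0.8311],[0.6678,0.4953,-0.5556]]),np.array([-0.2209,0.3441,0.9236]))
C["t"]=(428.853,276.775,199.466,np.array([[0.0184,-0.9998,0.0026],[-0.9914,-0.0186,-0.1294],[0.1295,-0.0002,-0.9916]]),np.array([0.065,0.5173,1.2009]))
def proj(c,X):
    f,cx,cy,R,t=C[c]; p=np.atleast_2d(X)@R.T+t
    return np.c_[f*p[:,0]/p[:,2]+cx,f*p[:,1]/p[:,2]+cy]
def T(p): # x,y,yaw
    c,s=np.cos(p[2]),np.sin(p[2]); return np.array([[c,-s,0],[s,c,0],[0,0,1]])
def fit(obs,p0,z0=0):
    def r(p): return np.concatenate([(proj(c,T(p)@X+[p[0],p[1],z0])-uv)[0]*w for c,X,uv,w in obs])
    s=least_squares(r,p0,loss="soft_l1"); return s.x,r(s.x).reshape(-1,2)
a=np.radians(35)
def pan(s,y,h): return np.array([-.025+s*np.cos(a)-h*np.sin(a),y,.022+s*np.sin(a)+h*np.cos(a)])
FOOT=np.array([-.075,0,.077]);NEAR=pan(.06,.05,.041);FAR=pan(.105,-.05,.041)
E
cat > f1.py <<'E'
from h import *
k=3/8
tc=lambda u,v:np.array([130+u*k,110+v*k]); sc=lambda u,v:np.array([160+u*k,120+v*k])
A=np.array
obs=[("t",FOOT,A([275.5,201]),1),("t",FOOT,tc(397,239),1),("t",NEAR,A([248.3,209.4]),1),("t",NEAR,tc(312,267),1),("t",FAR,A([241.9,168.1]),1),("t",FAR,tc(298,162),1),
("s",FOOT,A([294.7,216.2]),1),("s",FOOT,sc(361,266),1),("s",NEAR,A([263,206.8]),1),("s",NEAR,sc(272,243),1),("s",FAR,A([281.5,184]),1),("s",FAR,sc(320,172),1),
("t",A([-.105,-.085,.016]),tc(440,180),1),("t",A([-.105,.085,.016]),tc(407,328),1),("t",pan(.13,-.085,0),tc(268,125),1),("t",pan(.13,.085,0),tc(230,283),1),
("s",A([-.105,.085,.016]),sc(322,360),1),("s",A([-.105,-.085,.016]),sc(440,291),1),("s",pan(.13,-.085,0),sc(316,166),1),("s",pan(.13,.085,0),sc(207,222),1)]
p,r=fit(obs,[.5,0,1.4]); print("stand",p,np.degrees(p[2])); print(np.round(r,1).tolist())
P=lambda X:T(p)@X+[p[0],p[1],0]
for n,X in(("foot",FOOT),("near",NEAR),("far",FAR)): print(n,np.round(P(X),4),np.round(proj("t",P(X)),1),np.round(proj("s",P(X)),1))
m=[("t",A([0,0,.07]),tc(617,292),1),("s",A([0,0,.07]),sc(540,369),1),("t",A([0,0,0]),A([356.8,218.2]),.5),("s",A([0,0,0]),A([360,281.3]),1),("t",A([0,-.148,.051]),tc(753,280),1),("s",A([0,-.148,.038]),sc(699,437),1)]
pm,r=fit(m,[.45,-.2,0],.013);print("mallet",pm,np.degrees(pm[2]),np.round(r,1).tolist())
b=[("t",A([-.034,.1,.013]),tc(572,326),1),("t",A([.034,.1,.013]),tc(571,265),1),("t",A([-.034,-.1,.013]),tc(755,322),1),("t",A([.034,-.1,.013]),tc(755,263),1),("s",A([-.034,-.1,.013]),sc(695,515),1),("s",A([-.034,.1,.013]),sc(486,433),1)]
pb,r=fit(b,[.45,-.2,0]);print("board",pb,np.round(r,1).tolist())
np.savez("poses.npz",p=p,pm=pm,pb=pb)
# overlay
for c,n in(("t","top0"),("s","scene0")):
    im=cv2.resize(cv2.imread(f"pics/{n}.png"),None,fx=4,fy=4,interpolation=cv2.INTER_CUBIC)
    def L(X,col):
        u=((proj(c,A(X))+.5)*4-.5).astype(int); cv2.polylines(im,[u.reshape(-1,1,2)],False,col,1,cv2.LINE_AA)
    th=np.linspace(0,6.283,24)
    for base,ax in((A([-.075,0,.036]),0),(pan(.06,.05,0),a),(pan(.105,-.05,0),a)):
        n_=A([-np.sin(ax),0,np.cos(ax)]);e=A([np.cos(ax),0,np.sin(ax)])
        for h,rr in((.041,.008),(.004,.015)): L([P(base+n_*h+rr*(e*np.cos(t)+A([0,1,0])*np.sin(t))) for t in th],(255,0,0))
    L([P(A(x)) for x in([-.105,-.085,.016],[-.105,.085,.016],[-.025,.085,.016])],(0,0,255))
    L([P(pan(*x,0)) for x in((0,-.085),(.13,-.085),(.13,.085),(0,.085),(0,-.085))],(0,0,255))
    M=lambda X:T(pm)@A(X)+[pm[0],pm[1],.013]
    for z in(0,.07): L([M([.025*np.cos(t),.025*np.sin(t),z]) for t in th],(0,255,0))
    L([M(x) for x in([-.009,-.025,.051],[-.009,-.148,.051],[.009,-.148,.051],[.009,-.025,.051])],(0,255,0))
    B=lambda X:T(pb)@A(X)+[pb[0],pb[1],0]
    L([B(x) for x in([-.034,.1,.013],[.034,.1,.013],[.034,-.1,.013],[-.034,-.1,.013],[-.034,.1,.013])],(255,255,0))
    x0,y0=(200,130) if c=="t" else (220,150)
    cv2.imwrite(f"pics/{c}ov.png",im[y0*4:y0*4+600,x0*4:x0*4+900][:, :800] if 0 else cv2.resize(im[y0*4:(y0+150)*4,x0*4:(x0+220)*4],(800,545)))
E
python3 f1.py
```

```text
stand [0.52492401 0.14256441 1.36740064] 78.3462856422929
[[3.3, -1.3], [-0.1, 0.1], [-0.5, 1.3], [0.8, 0.6], [0.5, 2.8], [0.6, 0.2], [0.7, 1.8], [-0.0, -1.8], [-0.3, 3.3], [0.7, -1.0], [-0.7, -0.3], [0.8, -0.8], [-0.1, -0.9], [-0.4, 0.1], [-0.2, -0.2], [-0.5, 0.3], [-0.7, -0.2], [-0.1, -1.2], [1.4, -2.5], [-3.5, -1.7]]
foot [0.5098 0.0691 0.077 ] [[278.8 199.7]] [[295.4 218. ]]
near [0.4761 0.1533 0.09  ] [[247.8 210.7]] [[262.7 210.1]]
far [0.5815 0.1692 0.1158] [[242.4 170.9]] [[280.8 183.7]]
mallet [ 0.45701814 -0.1593953   0.13947613] 7.991393877293915 [[0.2, 0.5], [-0.7, -1.3], [0.0, 1.9], [-0.0, -2.1], [0.2, -0.8], [0.4, 2.3]]
board [ 0.46353585 -0.22393083  0.03675912] [[0.6, 0.2], [0.1, -0.2], [0.9, 0.5], [-0.5, -0.7], [0.1, 0.4], [-0.8, -1.3]]
```

View pics/tov.png

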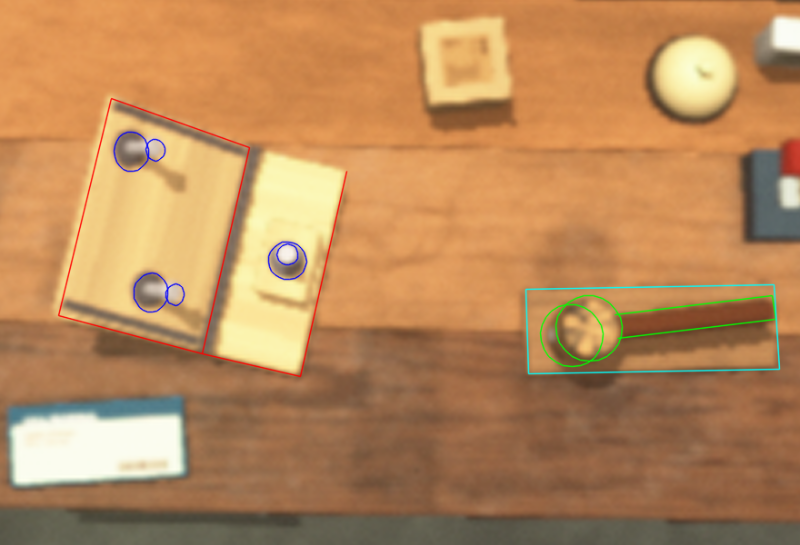

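View pics/sov.png

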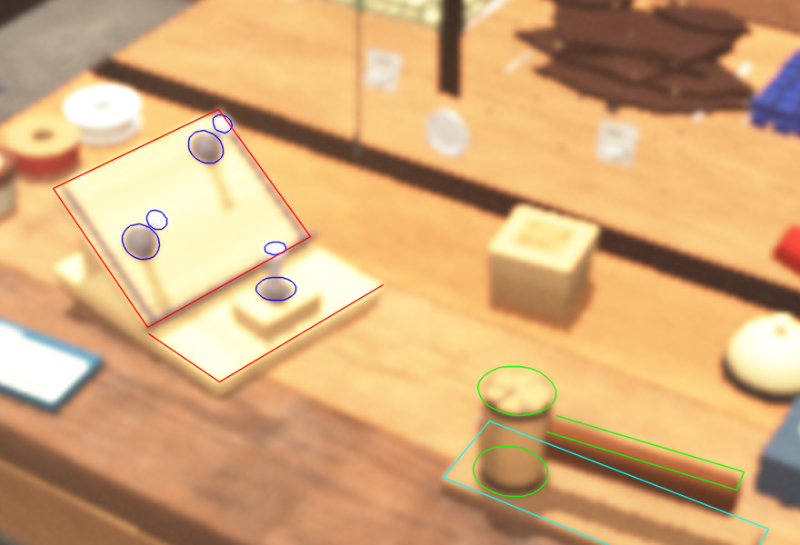

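```bash
cat >> h.py <<'E'
def toolR(z,y):
    z=z/np.linalg.norm(z); y=y-z*(y@z); y/=np.linalg.norm(y); return np.c_[np.cross(y,z),y,z]
def plan(pos,R,s=None):
    from workcell import ctrl
    s=s or ctrl.observe(); R0=Ro.from_rotvec(s["tool_rot"]).as_matrix()
    rv=Ro.from_matrix(R0.T@R).as_rotvec(degrees=True); d=R0.T@(np.array(pos)-s["eef_pos"])
    print("t",round(s["clock"],2),"full rv",np.round(rv,1),"d",np.round(d,4),"rows>=",round(max(np.linalg.norm(rv)/7.16,np.linalg.norm(d)/.0417),1),"pos",np.round(s["eef_pos"],4),"q",np.round(s["q"],2),"F",np.round(s["contact_force"],1))
    return rv,d
E
python3 - <<'E'
from h import *
R=toolR(np.array([0,0,-1.]),np.array([np.cos(.139),np.sin(.139),0]))
plan([.42,.2,.235],toolR(np.array([0,0,-1.]),np.array([np.cos(.47),np.sin(.47),0])))
E
```

```text
t 1.0 full rv [ 0.  -0.  41.7] d [-0.318  -0.2855  0.0004] rows>= 10.2 pos [0.2282 0.5819 0.2355] q [-1.16  0.69 -0.19  1.57  0.16  0.9  -0.22] F [-0.9 -0.2  0.3]
```

Emit:
step_arm:
  targets:
    - [[0, 0, 4.2, -0.032, -0.0286, 0, 0.088], [0, 0, 8.4, -0.064, -0.0571, 0, 0.088], [0, 0, 12.5, -0.095, -0.0857, 0, 0.088], [0, 0, 16.7, -0.127, -0.114, 0, 0.088], [0, 0, 20.9, -0.159, -0.143, 0, 0.088]]

```text
clock: 1.42
eef_pos: [0.3222, 0.394, 0.2356]
tool_rot: [1.139, 2.928, 0.001]
contact_force: [1.2, -0.6, 0.5]
finger_gap: 0.0881
grasp_force: 0.0
```

Emit:
step_arm:
  targets:
    - [[0, 0, 4.2, -0.04, -0.0153, 0, 0.088], [0, 0, 8.4, -0.08, -0.0306, 0, 0.088], [0, 0, 12.5, -0.12, -0.046, 0, 0.088], [0, 0, 16.7, -0.16, -0.0613, 0, 0.088], [0, 0, 20.9, -0.1995, -0.0766, 0, 0.088]]

```text
clock: 1.83
eef_pos: [0.4158, 0.2078, 0.2357]
tool_rot: [1.651, 2.673, 0.001]
contact_force: [0.7, 0.6, -0.4]
finger_gap: 0.0878
grasp_force: 0.0
```

Run:
```python
from h import *
plan([.465,-.214,.13],toolR(np.array([0,0,-1.]),np.array([np.cos(.139),np.sin(.139),0])))
```

```text
t 1.83 full rv [ 0.  -0.  18.6] d [-0.3992 -0.145   0.1055] rows>= 10.5 pos [0.4158 0.2078 0.2357] q [-0.54  0.48 -0.04  2.04  0.03  0.62 -0.13] F [ 0.7  0.6 -0.4]
```

Emit:
step_arm:
  targets:
    - [[0, 0, 3.7, -0.039, -0.0147, 0, 0.088], [0, 0, 7.4, -0.078, -0.0294, 0, 0.088], [0, 0, 11.2, -0.117, -0.0441, 0, 0.088], [0, 0, 14.9, -0.156, -0.0588, 0, 0.088], [0, 0, 18.6, -0.195, -0.0735, 0, 0.088]]

```text
clock: 2.25
eef_pos: [0.4374, 0.0005, 0.2357]
tool_rot: [2.06, 2.371, 0.001]
contact_force: [1.0, 1.2, -0.7]
finger_gap: 0.0881
grasp_force: 0.0
```

Emit:
step_arm:
  targets:
    - [[0, 0, 0, -0.0416, -0.0013, 0, 0.088], [0, 0, 0, -0.083, -0.0026, 0, 0.088], [0, 0, 0, -0.12, -0.004, 0.02, 0.088], [0, 0, 0, -0.15, -0.005, 0.045, 0.088], [0, 0, 0, -0.185, -0.006, 0.065, 0.088]]

```text
clock: 2.67
eef_pos: [0.4579, -0.1829, 0.1696]
tool_rot: [2.057, 2.374, 0.002]
contact_force: [0.7, 1.0, -0.2]
finger_gap: 0.0878
grasp_force: 0.0
```

Emit:
step_arm:
  targets:
    - [[0, 0, 0, -0.015, 0, 0.015, 0.088], [0, 0, 0, -0.023, 0, 0.03, 0.088], [0, 0, 0, -0.023, 0, 0.03, 0.088]]

```text
clock: 2.92
eef_pos: [0.4598, -0.2066, 0.1382]
tool_rot: [-2.06, -2.368, 0.003]
contact_force: [0.7, 0.2, -0.1]
finger_gap: 0.0877
grasp_force: 0.0
```

Run:
```python
from h import *
from workcell import ctrl
plan([.465,-.214,.049],toolR(np.array([0,0,-1.]),np.array([np.cos(.139),np.sin(.139),0])))
a_=ctrl.camera("top")["image"][180:270,320:440]; b=ctrl.camera("scene")["image"][230:320,330:450]
cv2.imwrite("pics/g1.png",cv2.cvtColor(cv2.resize(np.hstack([a_,b]),(800,300),interpolation=cv2.INTER_CUBIC),cv2.COLOR_RGB2BGR))
```

```text
t 2.92 full rv [-0.2 -0.  -0. ] d [-0.0081  0.0045  0.0892] rows>= 2.1 pos [ 0.4598 -0.2066  0.1382] q [ 0.34  0.69 -0.01  2.02  0.02  0.43  0.45] F [ 0.7  0.2 -0.1]
```

View pics/g1.png

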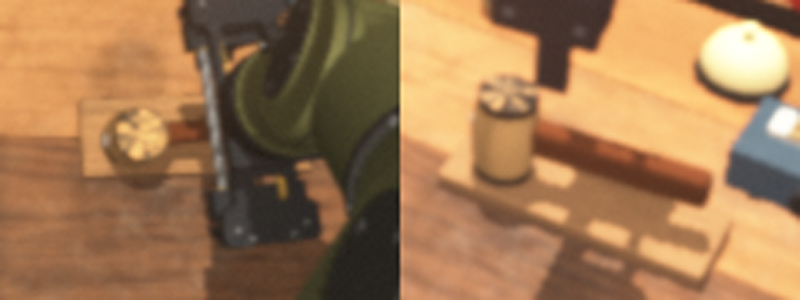

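Emit:
step_arm:
  targets:
    - [[0, 0, 0, 0, 0, 0.035, 0.088], [0, 0, 0, 0, 0, 0.06, 0.088], [0, 0, 0, 0, 0, 0.075, 0.088], [0, 0, 0, 0, 0, 0.075, 0.088]]

```text
clock: 3.35
eef_pos: [0.4605, -0.2023, 0.0642]
tool_rot: [-2.052, -2.374, 0.0]
contact_force: [-0.3, 0.1, -0.9]
finger_gap: 0.088
grasp_force: 0.0
```

Run:
```python
from h import *
plan([.465,-.214,.049],toolR(np.array([0,0,-1.]),np.array([np.cos(.139),np.sin(.139),0])))
```

```text
t 3.35 full rv [-0.1 -0.1  0.4] d [-0.0123  0.0028  0.0151] rows>= 0.5 pos [ 0.4605 -0.2023  0.0642] q [ 0.33  0.83 -0.01  2.06  0.02  0.26  0.44] F [-0.3  0.1 -0.9]
```

Emit:
step_arm:
  targets:
    - [[0, 0, 0, -0.01, 0.003, 0.015, 0.088], [0, 0, 0, -0.01, 0.003, 0.015, 0.088], [0, 0, 0, -0.01, 0.003, 0.015, 0.05], [0, 0, 0, -0.01, 0.003, 0.015, 0.02], [0, 0, 0, -0.01, 0.003, 0.015, 0.0]]
  newtons: 60

```text
clock: 3.77
eef_pos: [0.466, -0.2134, 0.0517]
tool_rot: [2.056, 2.374, 0.001]
contact_force: [0.5, 0.1, 0.1]
finger_gap: 0.0701
grasp_force: 0.0
```

Emit:
step_arm:
  targets:
    - [[0, 0, 0, 0, 0, 0, 0], [0, 0, 0, 0, 0, 0, 0], [0, 0, 0, 0, 0, 0, 0], [0, 0, 0, 0, 0, 0, 0], [0, 0, 0, 0, 0, 0, 0]]

```text
clock: 4.18
eef_pos: [0.4654, -0.2138, 0.0504]
tool_rot: [-2.057, -2.374, -0.0]
contact_force: [-0.6, -0.1, -0.0]
finger_gap: 0.0367
grasp_force: 0.0
```

Emit:
step_arm:
  targets:
    - [[0, 0, 0, 0, 0, 0, 0], [0, 0, 0, 0, 0, 0, 0], [0, 0, 0, 0, 0, 0, 0], [0, 0, 0, 0, 0, 0, 0], [0, 0, 0, 0, 0, 0, 0]]

```text
clock: 4.6
eef_pos: [0.4651, -0.2139, 0.0503]
tool_rot: [-2.057, -2.374, 0.0]
contact_force: [-0.2, -0.6, -0.3]
finger_gap: 0.0175
grasp_force: 60.0
```

Emit:
step_arm:
  targets:
    - [[0, 0, 0, 0, 0, -0.02, 0], [0, 0, 0, 0, 0, -0.05, 0], [0, 0, 0, 0, 0, -0.08, 0], [0, 0, 0, 0, 0, -0.105, 0], [0, 0, 0, 0, 0, -0.105, 0]]

```text
clock: 5.02
eef_pos: [0.4678, -0.2149, 0.1592]
tool_rot: [2.053, 2.368, 0.004]
contact_force: [0.7, -0.3, -3.9]
finger_gap: 0.0171
grasp_force: 60.0
```

```bash
cat > mal.py <<'E'
from h import *
from workcell import ctrl
# mallet->tool: with grip distance D: TCP = M(0,-D,.036) ; tool y = mallet x, tool z=-mallet z
def tcp(origin,z,handle,D=.055,h=.036):
    z=z/np.linalg.norm(z); y=-(handle-z*(handle@z)); y/=np.linalg.norm(y); x=np.cross(y,z)
    return origin-D*y+h*z, np.c_[np.cross(x,-z),x,-z]
d_=np.load("poses.npz"); p=d_["p"]; P=lambda X:T(p)@X+[p[0],p[1],0]
SX,SY=T(p)[:,0],T(p)[:,1]; N=T(p)@np.array([-np.sin(a),0,np.cos(a)]); UP=np.array([0,0,1.])
E
python3 - <<'E'
from mal import *
plan(*tcp(P(FOOT)+[0,0,.04],UP,-SX))
a_=ctrl.camera("top")["image"][180:270,300:420]; b=ctrl.camera("scene")["image"][190:280,330:450]
cv2.imwrite("pics/g2.png",cv2.cvtColor(cv2.resize(np.hstack([a_,b]),(800,300),interpolation=cv2.INTER_CUBIC),cv2.COLOR_RGB2BGR))
for n in("top","scene"): print([(np.array(d["centre"])*[560,420],d["confidence"]) for d in ctrl.tip_of(n,"mallet")])
E
```

```text
t 5.02 full rv [ 0.4  0.1 19.8] d [0.2235 0.0632 0.0058] rows>= 5.6 pos [ 0.4678 -0.2149  0.1592] q [ 0.35  0.66 -0.02  1.98  0.02  0.49  0.46] F [ 0.7 -0.3 -3.9]
[(array([366.016, 213.906]), 0.65), (array([376.376, 220.29 ]), 0.47)]
[(array([362.488, 244.104]), 0.72)]
```

View pics/g2.png

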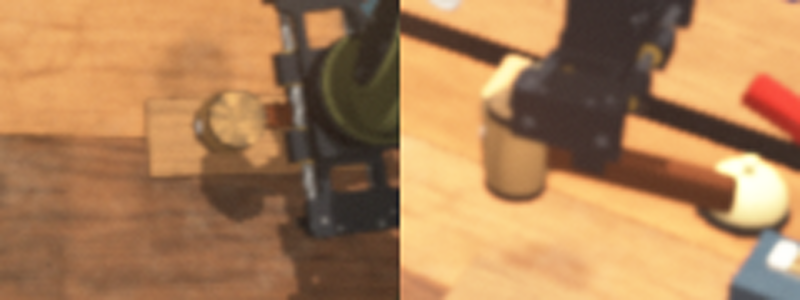

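Emit:
step_arm:
  targets:
    - [[0, 0, 4, 0.04, 0.011, 0, 0], [0, 0, 8, 0.08, 0.023, 0, 0], [0, 0, 12, 0.12, 0.034, 0, 0], [0, 0, 16, 0.16, 0.045, 0, 0], [0, 0, 19.8, 0.2, 0.0565, 0, 0]]

```text
clock: 5.63
eef_pos: [0.4915, -0.0061, 0.1536]
tool_rot: [-2.437, -1.979, 0.005]
contact_force: [1.1, -0.6, -3.0]
finger_gap: 0.0173
grasp_force: 60.0
```

Emit:
step_arm:
  targets:
    - [[0, 0, 0, 0.01, 0, 0, 0], [0, 0, 0, 0.02, 0, 0, 0], [0, 0, 0, 0.02, 0, 0, 0], [0, 0, 0, 0.02, 0, 0, 0]]

```text
clock: 5.97
eef_pos: [0.4962, 0.0105, 0.1546]
tool_rot: [-2.435, -1.984, 0.004]
contact_force: [0.8, -1.0, -2.7]
finger_gap: 0.0172
grasp_force: 60.0
```

```bash
cat > chk.py <<'E'
from mal import *
import sys
def chk(tag,D=.0553,h=.0373):
    s=ctrl.observe(); R=Ro.from_rotvec(s["tool_rot"]).as_matrix()
    M=np.c_[R[:,1],R[:,0],-R[:,2]]; o=s["eef_pos"]-M@np.array([0,-D,h])
    print("mallet o",np.round(o,4)); ims=[]
    for c,n in(("t","top"),("s","scene")):
        im=cv2.resize(ctrl.camera(n)["image"],None,fx=4,fy=4,interpolation=cv2.INTER_CUBIC)[:,:,::-1].copy()
        def L(X,col):
            u=((proj(c,np.array(X))+.5)*4-.5).astype(int); cv2.polylines(im,[u.reshape(-1,1,2)],False,col,1,cv2.LINE_AA)
        th=np.linspace(0,6.283,24)
        for z in(0,.07): L([o+M@[.025*np.cos(t),.025*np.sin(t),z] for t in th],(0,255,0))
        for base,ax in((np.array([-.075,0,.036]),0),(pan(.06,.05,0),a),(pan(.105,-.05,0),a)):
            n_=np.array([-np.sin(ax),0,np.cos(ax)]);e=np.array([np.cos(ax),0,np.sin(ax)])
            for hh,rr in((.041,.008),(.004,.015)): L([P(base+n_*hh+rr*(e*np.cos(t)+np.array([0,1,0])*np.sin(t))) for t in th],(255,0,0))
        u=(proj(c,o+M[:,2]*.035)[0]*4).astype(int); ims.append(im[u[1]-190:u[1]+190,u[0]-195:u[0]+195])
    cv2.imwrite(f"pics/{tag}.png",np.hstack(ims))
E
python3 - <<'E'
from chk import *
plan(*tcp(P(FOOT)+[0,0,.02],UP,-SX,.0553,.0373)); chk("c1")
E
```

```text
t 5.97 full rv [-0.1  0.1  0. ] d [0.0049 0.0015 0.0203] rows>= 0.5 pos [0.4962 0.0105 0.1546] q [-0.2   0.66  0.14  2.04 -0.2   0.46 -0.11] F [ 0.8 -1.  -2.7]
mallet o [0.5073 0.0646 0.1172]
```

View pics/c1.png

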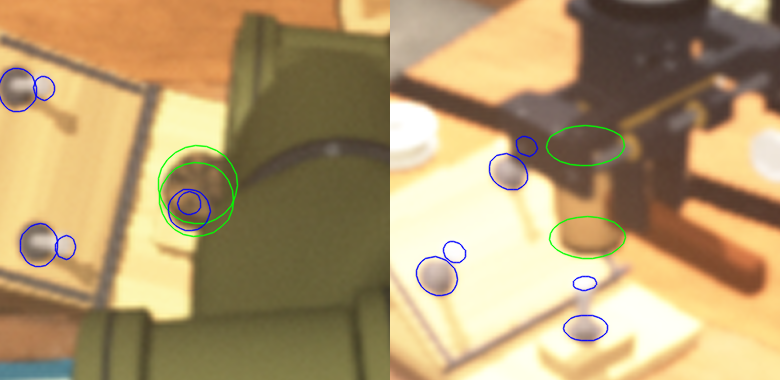

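Emit:
step_arm:
  targets:
    - [[0, 0, 0, 0.003, 0.001, 0.012, 0], [0, 0, 0, 0.005, 0.0015, 0.024, 0], [0, 0, 0, 0.005, 0.0015, 0.033, 0], [0, 0, 0, 0.005, 0.0015, 0.036, 0], [0, 0, 0, 0.005, 0.0015, 0.036, 0]]

```text
clock: 6.48
eef_pos: [0.4986, 0.015, 0.1187]
tool_rot: [-2.436, -1.982, 0.003]
contact_force: [0.4, -0.4, -3.4]
finger_gap: 0.017
grasp_force: 60.0
```

Emit:
step_arm:
  targets:
    - [[0, 0, 0, 0, 0, 0.003, 0], [0, 0, 0, 0, 0, 0.006, 0], [0, 0, 0, 0, 0, 0.009, 0]]

```text
clock: 6.73
eef_pos: [0.4998, 0.0154, 0.1109]
tool_rot: [2.435, 1.983, 0.001]
contact_force: [-0.1, -2.8, 3.3]
finger_gap: 0.0173
grasp_force: 60.0
```

Emit:
step_arm:
  targets:
    - [[0, 0, 0, 0, 0, 0.0025, 0], [0, 0, 0, 0, 0, 0.005, 0], [0, 0, 0, 0, 0, 0.0075, 0]]

```text
clock: 6.98
eef_pos: [0.4997, 0.0142, 0.1037]
tool_rot: [2.435, 1.981, -0.0]
contact_force: [-2.5, -8.7, 15.5]
finger_gap: 0.0175
grasp_force: 60.0
```

Emit:
step_arm:
  targets:
    - [[0, 0, 0, 0, 0, 0.0025, 0], [0, 0, 0, 0, 0, 0.005, 0]]

```text
clock: 7.15
eef_pos: [0.4993, 0.0118, 0.0993]
tool_rot: [2.436, 1.977, -0.003]
contact_force: [-3.5, -12.6, 16.4]
finger_gap: 0.0172
grasp_force: 60.1
```

Run:
```python
from chk import *
plan(*tcp(P(FOOT)+[0,0,.0],UP,-SX,.0553,.0373)); chk("c2")
```

```text
t 7.15 full rv [ 0.1  0.2 -0.2] d [ 0.0029 -0.0013 -0.015 ] rows>= 0.4 pos [0.4993 0.0118 0.0993] q [-0.18  0.76  0.11  2.06 -0.22  0.32 -0.11] F [ -3.5 -12.6  16.4]
mallet o [0.5107 0.0658 0.0618]
```

View pics/c2.png

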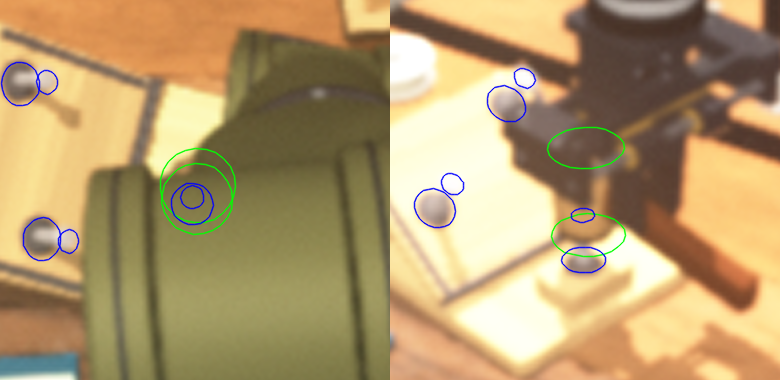

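Emit:
step_arm:
  targets:
    - [[0, 0, 0, 0, 0, -0.02, 0], [0, 0, 0, 0, 0, -0.05, 0], [0, 0, 0, -0.03, 0, -0.07, 0], [0, 0, 0, -0.06, 0, -0.07, 0], [0, 0, 0, -0.06, 0, -0.07, 0]]

```text
clock: 7.67
eef_pos: [0.4864, -0.0489, 0.1691]
tool_rot: [2.439, 1.973, -0.003]
contact_force: [-0.3, -1.1, -3.1]
finger_gap: 0.0174
grasp_force: 60.0
```

Run:
```python
from chk import *
s=ctrl.observe(); R=Ro.from_rotvec(s["tool_rot"]).as_matrix()
D,h=.0553,.0373
M=np.c_[R[:,1],R[:,0],-R[:,2]]; o=s["eef_pos"]-M@np.array([0,-D,h]); print(s["contact_force"],o)
im=cv2.resize(ctrl.camera("scene")["image"],None,fx=4,fy=4,interpolation=cv2.INTER_CUBIC)[:,:,::-1].copy()
th=np.linspace(0,6.283,24)
def L(X,col):
    u=((proj("s",np.array(X))+.5)*4-.5).astype(int); cv2.polylines(im,[u.reshape(-1,1,2)],False,col,1,cv2.LINE_AA)
for z in(0,.07): L([o+M@[.025*np.cos(t),.025*np.sin(t),z] for t in th],(0,255,0))
for zz in(.041,.035,.021): L([P(np.array([-.075+.008*np.cos(t),.008*np.sin(t),.036+zz])) for t in th],(255,0,0))
u=(proj("s",P(FOOT))[0]*4).astype(int)
cv2.imwrite("pics/c3.png",im[u[1]-250:u[1]+110,u[0]-200:u[0]+350])
print([(np.round(np.array(d["centre"])*[560,420],1),d["confidence"]) for d in ctrl.tip_of("scene","foot_pin_top")],proj("s",P(FOOT)),proj("s",P(FOOT-[0,0,.01])))
```

```text
[-0.31614555 -1.14701404 -3.13419224] [0.49800441 0.00496586 0.13160872]
[(array([384. , 292.9]), 0.59), (array([296.2, 220.4]), 0.41)] [[295.35135319 217.97230742]] [[295.41228845 221.01366156]]
```

View pics/c3.png

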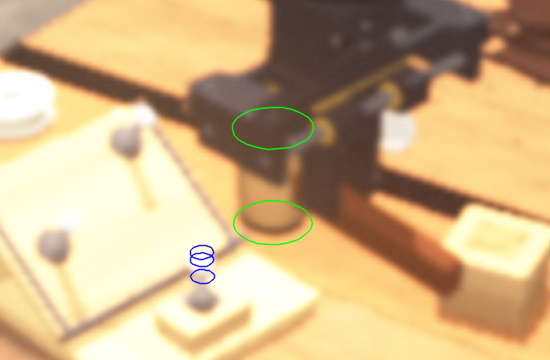

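Emit:
step_arm:
  targets:
    - [[0, 0, 0, 0.03, 0, 0, 0], [0, 0, 0, 0.058, 0, 0, 0], [0, 0, 0, 0.058, 0, 0.03, 0], [0, 0, 0, 0.058, 0, 0.055, 0], [0, 0, 0, 0.058, 0, 0.06, 0]]

```text
clock: 8.18
eef_pos: [0.4967, 0.017, 0.1045]
tool_rot: [-2.427, -1.987, 0.007]
contact_force: [-0.9, 0.1, -3.6]
finger_gap: 0.0173
grasp_force: 60.0
```

Emit:
step_arm:
  targets:
    - [[0, 0, 0, 0, 0, 0.003, 0], [0, 0, 0, 0, 0, 0.003, 0]]

```text
clock: 8.35
eef_pos: [0.4988, 0.0147, 0.1046]
tool_rot: [-2.434, -1.985, 0.001]
contact_force: [0.3, -0.3, -2.5]
finger_gap: 0.0175
grasp_force: 60.0
```

Emit:
step_arm:
  targets:
    - [[0, 0, 0, 0, 0, 0.003, 0], [0, 0, 0, 0, 0, 0.003, 0]]

```text
clock: 8.52
eef_pos: [0.4996, 0.0143, 0.1025]
tool_rot: [2.435, 1.984, 0.002]
contact_force: [0.7, 1.0, -3.8]
finger_gap: 0.0174
grasp_force: 60.0
```

Emit:
step_arm:
  targets:
    - [[0, 0, 0, 0, 0, 0.003, 0], [0, 0, 0, 0, 0, 0.003, 0]]

```text
clock: 8.68
eef_pos: [0.4996, 0.0131, 0.1]
tool_rot: [2.435, 1.982, 0.002]
contact_force: [-0.9, -2.6, 6.7]
finger_gap: 0.017
grasp_force: 60.0
```

Emit:
step_arm:
  targets:
    - [[0, 0, 0, 0, 0, 0.003, 0], [0, 0, 0, 0, 0, 0.003, 0]]

```text
clock: 8.85
eef_pos: [0.4995, 0.0118, 0.0975]
tool_rot: [2.435, 1.979, 0.001]
contact_force: [-1.5, -4.8, 11.9]
finger_gap: 0.0175
grasp_force: 60.0
```

Emit:
step_arm:
  targets:
    - [[0, 0, 0, 0, 0, 0.003, 0], [0, 0, 0, 0, 0, 0.003, 0]]

```text
clock: 9.02
eef_pos: [0.4993, 0.0104, 0.0947]
tool_rot: [2.436, 1.977, -0.001]
contact_force: [-2.8, -8.5, 13.2]
finger_gap: 0.0177
grasp_force: 60.1
```

Emit:
step_arm:
  targets:
    - [[0, 0, 0, 0, 0, 0.003, 0], [0, 0, 0, 0, 0, 0.003, 0]]

```text
clock: 9.18
eef_pos: [0.499, 0.0093, 0.0917]
tool_rot: [2.437, 1.975, -0.003]
contact_force: [-4.3, -10.3, 14.5]
finger_gap: 0.0172
grasp_force: 60.1
```

Emit:
step_arm:
  targets:
    - [[0, 0, 0, 0, 0, -0.003, 0], [0, 0, 0, 0, 0, -0.003, 0]]

```text
clock: 9.35
eef_pos: [0.4995, 0.012, 0.0943]
tool_rot: [2.436, 1.98, 0.001]
contact_force: [-0.5, -6.6, 3.2]
finger_gap: 0.0175
grasp_force: 60.0
```

Emit:
step_arm:
  targets:
    - [[0, 0, 0, 0, 0, -0.003, 0], [0, 0, 0, 0, 0, -0.003, 0]]

```text
clock: 9.52
eef_pos: [0.4994, 0.0149, 0.0964]
tool_rot: [2.434, 1.986, 0.002]
contact_force: [-0.2, 0.8, -2.9]
finger_gap: 0.017
grasp_force: 60.0
```

Emit:
step_arm:
  targets:
    - [[0, 0, 0, 0, 0, -0.003, 0], [0, 0, 0, 0, 0, -0.003, 0]]

```text
clock: 9.68
eef_pos: [0.4992, 0.0153, 0.0991]
tool_rot: [-2.433, -1.986, -0.001]
contact_force: [0.1, 0.1, -2.8]
finger_gap: 0.0174
grasp_force: 60.0
```

```bash
cat > num.py <<'E'
from mal import *
def pose(D=.0553,h=.0373):
    s=ctrl.observe(); R=Ro.from_rotvec(s["tool_rot"]).as_matrix()
    M=np.c_[R[:,1],R[:,0],-R[:,2]]; return s["eef_pos"]-M@np.array([0,-D,h]),M,s
th=np.linspace(0,6.283,60)
def look(pins=("foot_pin_top",)):
    ctrl.camera("scene"); o,M,s=pose()
    print("o",np.round(o,4),"F",np.round(s["contact_force"],1),"t",s["clock"])
    rim=proj("s",np.array([o+M@[.025*np.cos(t),.025*np.sin(t),0] for t in th]))
    for m in ctrl.masks_of("scene","mallet")[:1]:
        g=m["region"]; print("mallet mask conf",round(m["confidence"],2))
        for c in np.linspace(rim[:,0].min()+4,rim[:,0].max()-4,6).astype(int):
            r=np.where(g[:,c])[0]; near=rim[np.abs(rim[:,0]-c)<1.5][:,1]
            print(" col",c,"mask bottom",r.max() if len(r) else None,"model",round(near.max(),1))
    for n in pins:
        print(n,"tip",[(np.round(np.array(d["centre"])*[560,420],1).tolist(),round(d["confidence"],2)) for d in ctrl.tip_of("scene",n)][:2])
        for m in ctrl.masks_of("scene",n)[:2]:
            y,x=np.where(m["region"]); print("  mask conf",round(m["confidence"],2),"cols",x.min(),x.max(),"rows",y.min(),y.max(),len(y))
E
python3 - <<'E'
from num import *
look(("foot_pin_top","near_pin_top"))
print(proj("s",P(FOOT)),proj("s",P(FOOT)-[0,0,.037]))
E
```

```text
o [0.5102 0.0694 0.0617] F [-0.3  0.1 -4.3] t 9.7333
mallet mask conf 0.9
 col 290 mask bottom 222 model 227.5
 col 292 mask bottom 223 model 227.8
 col 294 mask bottom 223 model 228.0
 col 296 mask bottom 223 model 228.0
 col 298 mask bottom 222 model 227.8
 col 300 mask bottom 221 model 227.4
foot_pin_top tip [([294.9, 222.8], 0.45)]
near_pin_top tip []
  mask conf 0.61 cols 258 264 rows 209 216 30
[[295.35135319 217.97230742]] [[295.57416312 229.09302605]]
```

Emit:
step_arm:
  targets:
    - [[0, 0, 0, 0, 0, -0.03, 0], [0, 0, 0, 0, 0, -0.06, 0], [0, 0, 0, -0.03, 0, -0.07, 0], [0, 0, 0, -0.06, 0, -0.07, 0], [0, 0, 0, -0.06, 0, -0.07, 0]]

```text
clock: 10.4
eef_pos: [0.4856, -0.0514, 0.17]
tool_rot: [2.44, 1.972, -0.004]
contact_force: [-0.1, -0.7, -3.3]
finger_gap: 0.0172
grasp_force: 60.0
```

```bash
cat >> num.py <<'E'
def mesh():
    pts=[]
    t=np.linspace(0,6.283,40)
    head=np.array([[.025*np.cos(q),.025*np.sin(q),z] for z in(0,.07) for q in t])
    hd=np.array([[x,y,z] for x in(-.009,.009) for y in(-.02,-.148) for z in(.025,.051)])
    return head,hd
def fitpitch(show=True):
    o,M,s=pose(); img=ctrl.camera("scene")["image"]; g=ctrl.masks_of("scene","mallet")[0]["region"]
    head,hd=mesh(); G=s["eef_pos"]+M@np.array([0,0,.0007]); best=[]
    K=4; big=cv2.resize(g.astype(np.uint8),None,fx=K,fy=K,interpolation=cv2.INTER_LINEAR)
    def sil(th_,dz=0,dy=0):
        Rx=Ro.from_rotvec([th_,0,0]).as_matrix(); c=np.zeros_like(big)
        for m in(head,hd):
            X=(m-[0,-.0553,.038])@Rx.T+[0,dy,dz]; X=X@M.T+G
            u=(proj("s",X)*K+1.5).astype(np.int32); cv2.fillConvexPoly(c,cv2.convexHull(u.reshape(-1,1,2)),1)
        return c
    # gripper occlusion: count mask pixels outside model fully; model pixels outside mask only where not dark gripper
    gray=cv2.resize(img.max(2),None,fx=K,fy=K)
    for th_ in np.arange(-.3,.31,.03):
        for dz in np.arange(-.009,.010,.003):
          for dy in (-.006,0,.006):
            c=sil(th_,dz,dy); best.append((int((big&~c&1).sum()+(c&~big&1&(gray>75)).sum()),round(th_,2),round(dz,3),dy))
    best.sort(); print("cost,pitch,dz,dy",best[:6],"mask",int(big.sum()))
    print("base cost",[b for b in best if b[1:]==(0,0,0)])
    return best[0]
E
python3 - <<'E'
from num import *
look(); fitpitch()
im=ctrl.camera("scene")["image"]; np.save("im.npy",im)
E
```

```text
o [0.4974 0.0057 0.132 ] F [-0.3  0.4 -3.2] t 10.45
mallet mask conf 0.74
 col 306 mask bottom 208 model 214.9
 col 309 mask bottom 210 model 215.7
 col 311 mask bottom 210 model 215.9
 col 313 mask bottom 210 model 216.0
 col 316 mask bottom 210 model 215.8
 col 318 mask bottom 208 model 215.5
foot_pin_top tip [([297.1, 220.5], 0.37)]
  mask conf 0.62 cols 293 298 rows 220 230 48
cost,pitch,dz,dy [(10344, np.float64(0.15), np.float64(-0.003), 0), (10365, np.float64(0.12), np.float64(-0.003), 0), (10366, np.float64(0.09), np.float64(-0.006), 0), (10409, np.float64(0.06), np.float64(-0.006), 0), (10457, np.float64(0.12), np.float64(-0.006), 0), (10496, np.float64(0.21), np.float64(0.0), 0)] mask 9501
base cost [(12577, np.float64(-0.0), np.float64(0.0), 0)]
```

Run:
```python
from num import *
o,M,s=pose(); im=np.load("im.npy"); ctrl.camera("scene"); g=ctrl.masks_of("scene","mallet")[0]["region"]
head,hd=mesh(); G=s["eef_pos"]+M@np.array([0,0,.0007]); K=8
def sil(th_):
    Rx=Ro.from_rotvec([th_,0,0]).as_matrix(); c=np.zeros((420*K,560*K),np.uint8)
    for m in(head,hd):
        X=((m-[0,-.0553,.038])@Rx.T)@M.T+G
        cv2.fillConvexPoly(c,cv2.convexHull(((proj("s",X)+.5)*K).astype(np.int32).reshape(-1,1,2)),1)
    return c
S={t:sil(t) for t in(0,.1,.2)}
x=np.where(g.any(0))[0]; print("mask cols",x.min(),x.max(),[ (np.where(S[t].any(0))[0].min()/K,np.where(S[t].any(0))[0].max()/K) for t in S])
for c in range(x.min(),x.max()+1,4):
    r=np.where(g[:,c])[0]; 
    print(c,r.min() if len(r) else None,r.max() if len(r) else None,[ (np.where(S[t][:,c*K+K//2])[0][[0,-1]]/K).round(1).tolist() if S[t][:,c*K+K//2].any() else None for t in S])
```

```text
mask cols 301 357 [(np.float64(301.375), np.float64(360.0)), (np.float64(300.75), np.float64(360.0)), (np.float64(299.875), np.float64(359.75))]
301 198 205 [[186.0, 204.6], [196.0, 209.9], [194.6, 208.1]]
305 198 209 [[182.6, 214.6], [180.9, 212.8], [179.5, 211.0]]
309 200 210 [[181.6, 215.8], [179.8, 214.0], [177.9, 212.0]]
313 201 210 [[181.6, 215.8], [179.8, 214.0], [177.9, 212.0]]
317 193 207 [[182.5, 214.8], [180.6, 212.6], [178.8, 210.2]]
321 None None [[185.6, 210.2], [183.1, 209.9], [181.0, 209.5]]
325 None None [[197.8, 212.4], [197.2, 212.5], [196.6, 212.6]]
329 201 214 [[199.9, 214.6], [199.9, 215.1], [199.6, 215.8]]
333 204 217 [[202.0, 216.8], [202.4, 217.8], [202.6, 218.9]]
337 207 220 [[204.0, 219.0], [204.9, 220.4], [205.6, 222.0]]
341 210 223 [[206.1, 221.1], [207.5, 223.1], [208.8, 225.1]]
345 213 227 [[208.2, 223.4], [210.0, 225.8], [211.8, 228.2]]
349 216 230 [[210.2, 225.5], [212.5, 228.4], [214.8, 231.4]]
353 219 231 [[212.4, 227.8], [215.1, 231.0], [217.8, 232.9]]
357 222 228 [[214.5, 226.1], [217.6, 228.5], [220.8, 230.1]]
```

```bash
cat >> mal.py <<'E'
def goal(pin,z,handle,phi,e=.012,gap=0,D=.0553):
    z=z/np.linalg.norm(z); y=-(handle-z*(handle@z)); y/=np.linalg.norm(y); x=np.cross(y,z)
    Md=np.c_[x,y,z]; o=pin+e*y+gap*z; ax=o+Md@np.array([0,-D,.0393])
    Mt=Md@Ro.from_rotvec([-phi,0,0]).as_matrix()
    return ax-.002*Mt[:,2], np.c_[Mt[:,1],Mt[:,0],-Mt[:,2]]
E
python3 - <<'E'
from mal import *
plan(*goal(P(FOOT)-[0,0,.0128],UP,-SX,.25,gap=.012))
E
```

```text
t 10.85 full rv [ -0.  -14.3   0.1] d [ 0.0711 -0.0002  0.0551] rows>= 2.2 pos [ 0.4869 -0.0435  0.1686] q [-0.09  0.63  0.14  2.05 -0.18  0.48 -0.02] F [ 0.3  0.9 -4.3]
```

Emit:
step_arm:
  targets:
    - [[0, -7, 0, 0.03, 0, 0, 0], [0, -14, 0, 0.06, 0, 0, 0], [0, -14.3, 0, 0.071, 0, 0.02, 0], [0, -14.3, 0, 0.071, 0, 0.05, 0], [0, -14.3, 0, 0.071, 0, 0.05, 0]]

```text
clock: 11.27
eef_pos: [0.4995, 0.034, 0.1139]
tool_rot: [2.289, 1.898, -0.294]
contact_force: [-2.0, -1.8, -4.4]
finger_gap: 0.0174
grasp_force: 60.0
```

Run:
```python
from mal import *
plan(*goal(P(FOOT)-[0,0,.0128],UP,-SX,.25,gap=.0))
```

```text
t 11.27 full rv [-0.2 -0.   1. ] d [-0.0041  0.003   0.0137] rows>= 0.4 pos [0.4995 0.034  0.1139] q [-0.52  0.81  0.37  1.98 -0.09  0.5  -0.35] F [-2.  -1.8 -4.4]
```

Emit:
step_arm:
  targets:
    - [[0, 0, 0, -0.003, 0.002, 0.004, 0], [0, 0, 0, -0.003, 0.002, 0.008, 0], [0, 0, 0, -0.003, 0.002, 0.009, 0]]

```text
clock: 11.52
eef_pos: [0.5025, 0.0168, 0.1117]
tool_rot: [2.306, 1.87, -0.288]
contact_force: [-0.4, -0.0, -2.6]
finger_gap: 0.0169
grasp_force: 60.0
```

Emit:
step_arm:
  targets:
    - [[0, 0, 0, 0.0005, 0, 0.003, 0], [0, 0, 0, 0.001, 0, 0.004, 0]]

```text
clock: 11.68
eef_pos: [0.5025, 0.0178, 0.1076]
tool_rot: [2.305, 1.872, -0.287]
contact_force: [-0.8, -3.0, 1.1]
finger_gap: 0.0175
grasp_force: 60.0
```

Emit:
step_arm:
  targets:
    - [[0, 0, 0, 0.0005, 0, 0.003, 0], [0, 0, 0, 0.001, 0, 0.004, 0]]

```text
clock: 11.85
eef_pos: [0.5023, 0.0158, 0.1047]
tool_rot: [2.304, 1.87, -0.29]
contact_force: [-1.4, -4.6, 15.4]
finger_gap: 0.0171
grasp_force: 60.1
```

Emit:
step_arm:
  targets:
    - [[0, 0, 0, -0.005, 0, -0.02, 0], [0, 0, 0, -0.012, 0, -0.05, 0], [0, 0, 0, -0.022, 0, -0.085, 0], [0, 0, 0, -0.03, 0, -0.12, 0], [0, 0, 0, -0.03, 0, -0.12, 0]]

```text
clock: 12.27
eef_pos: [0.5059, 0.0195, 0.2322]
tool_rot: [2.302, 1.871, -0.272]
contact_force: [0.8, -1.0, -3.3]
finger_gap: 0.0175
grasp_force: 60.0
```

```bash
cat >> num.py <<'E'
def phifit():
    s=ctrl.observe(); R=Ro.from_rotvec(s["tool_rot"]).as_matrix(); M=np.c_[R[:,1],R[:,0],-R[:,2]]
    ctrl.camera("scene"); G=s["eef_pos"]+M@np.array([0,0,.002]); head,hd=mesh(); K=4; out=[]
    ms=ctrl.masks_of("scene","mallet")
    if not ms: print("no mask"); return
    g=ms[0]["region"]; big=cv2.resize(g.astype(np.uint8)*255,None,fx=K,fy=K,interpolation=cv2.INTER_LINEAR)>127
    # handle part beyond the gripper (y<-.09) and head bottom half only
    tail=np.array([[x,y,z] for x in(-.009,.009) for y in(-.095,-.148) for z in(.025,.051)])
    bot=head.copy(); bot[:,2]*=.25
    for f in np.arange(-.15,.45,.02):
      for dy in(-.008,-.004,0,.004,.008):
        Rx=Ro.from_rotvec([f,0,0]).as_matrix(); sc=[]
        for m in(tail,bot):
            c=np.zeros(big.shape,np.uint8); X=((m-[0,-.0553,.0393])@Rx.T+[0,dy,0])@M.T+G
            cv2.fillConvexPoly(c,cv2.convexHull(((proj("s",X)+.5)*K).astype(np.int32).reshape(-1,1,2)),1); c=c>0
            sc.append(c)
        full=np.zeros(big.shape,np.uint8)
        for m in(head,hd):
            X=((m-[0,-.0553,.0393])@Rx.T+[0,dy,0])@M.T+G
            cv2.fillConvexPoly(full,cv2.convexHull(((proj("s",X)+.5)*K).astype(np.int32).reshape(-1,1,2)),1)
        cost=sum((c&~big).sum() for c in sc)+(big&(full==0)).sum()
        out.append((int(cost),round(float(f),2),dy))
    out.sort(); print("phi fits",out[:6],"conf",round(ms[0]["confidence"],2))
E
cat >> mal.py <<'E'
def route(wps,s=None):
    "wps: list of (pos,R,maxrows) -> end-of-call deltas assuming cmd = previous waypoint"
    s=s or ctrl.observe(); p0,R0=s["eef_pos"],Ro.from_rotvec(s["tool_rot"]).as_matrix()
    for pos,R in wps:
        rv=Ro.from_matrix(R0.T@R).as_rotvec(); d=pos-p0
        n=int(np.ceil(max(np.degrees(np.linalg.norm(rv))/34,np.linalg.norm(d)/.19)))
        for k in range(n):
            Rk=R0@Ro.from_rotvec(rv*k/n).as_matrix(); pk=p0+d*k/n
            print("  call",k+1,"/",n,"rv",np.round(np.degrees(rv)/n,1),"d",np.round(Rk.T@d/n,4))
        p0,R0=np.array(pos),R
E
python3 - <<'E'
from num import *
phifit()
E
```

```text
phi fits [(1289, 0.21, 0.004), (1337, 0.19, 0.004), (1370, 0.23, 0.004), (1401, 0.19, 0.008), (1461, 0.25, 0.004), (1464, 0.21, 0.008)] conf 0.75
```

Run:
```python
from mal import *
g1=goal(P(NEAR),N,SY,.26,gap=.06); print(g1[0])
route([g1]); 
for ang in (0,15,30):  # handle direction alternatives
    h=SY*np.cos(np.radians(ang))-SX*np.sin(np.radians(ang)); print(ang,np.round(goal(P(NEAR),N,h,.26,gap=.0)[0],3),np.round(goal(P(FAR),N,h,.26,gap=.0)[0],3))
```

```text
[0.42189047 0.10743765 0.16975838]
  call 1 / 3 rv [16.1  8.9 25.7] d [ 0.027  -0.0323  0.0129]
  call 2 / 3 rv [16.1  8.9 25.7] d [ 0.0084 -0.035   0.0254]
  call 3 / 3 rv [16.1  8.9 25.7] d [-0.0104 -0.0259  0.0341]
0 [0.429 0.141 0.121] [0.534 0.157 0.146]
15 [0.428 0.133 0.115] [0.534 0.149 0.141]
30 [0.43  0.125 0.11 ] [0.535 0.141 0.136]
```

Emit:
step_arm:
  targets:
    - [[3.2, 1.8, 5.1, 0.0054, -0.0065, 0, 0], [6.4, 3.6, 10.3, 0.0108, -0.013, 0, 0], [9.7, 5.3, 15.4, 0.0162, -0.0194, 0.005, 0], [12.9, 7.1, 20.6, 0.0216, -0.0258, 0.009, 0], [16.1, 8.9, 25.7, 0.027, -0.0323, 0.0129, 0]]

```text
clock: 12.78
eef_pos: [0.4741, 0.0497, 0.2052]
tool_rot: [-2.719, -1.282, 0.317]
contact_force: [-0.4, -0.6, -3.7]
finger_gap: 0.0174
grasp_force: 60.0
```

Emit:
step_arm:
  targets:
    - [[3.2, 1.8, 5.1, 0.0017, -0.007, 0.005, 0], [6.4, 3.6, 10.3, 0.0034, -0.014, 0.01, 0], [9.7, 5.3, 15.4, 0.005, -0.021, 0.015, 0], [12.9, 7.1, 20.6, 0.0067, -0.028, 0.02, 0], [16.1, 8.9, 25.7, 0.0084, -0.035, 0.0254, 0]]

```text
clock: 13.2
eef_pos: [0.4473, 0.0781, 0.1862]
tool_rot: [-2.691, -0.531, 0.292]
contact_force: [0.1, 1.2, -3.8]
finger_gap: 0.017
grasp_force: 60.0
```

Run:
```python
from mal import *
g1=goal(P(NEAR),N,SY,.26,gap=.06); plan(*g1); route([g1])
```

```text
t 13.2 full rv [16.2  9.1 25.4] d [-0.0092 -0.0267  0.0313] rows>= 4.4 pos [0.4473 0.0781 0.1862] q [-0.24  0.72  0.35  1.92 -0.67  0.98 -0.6 ] F [ 0.1  1.2 -3.8]
  call 1 / 1 rv [16.2  9.1 25.4] d [-0.0092 -0.0267  0.0313]
```

Emit:
step_arm:
  targets:
    - [[3.2, 1.8, 5.1, -0.002, -0.0053, 0.006, 0], [6.4, 3.6, 10.3, -0.004, -0.0106, 0.012, 0], [9.7, 5.4, 15.4, -0.006, -0.016, 0.019, 0], [12.9, 7.2, 20.4, -0.0075, -0.0214, 0.025, 0], [16.2, 9.1, 25.4, -0.0092, -0.0267, 0.0313, 0]]

```text
clock: 13.62
eef_pos: [0.4212, 0.1061, 0.1685]
tool_rot: [-2.502, 0.149, 0.249]
contact_force: [1.5, -0.1, -5.4]
finger_gap: 0.0176
grasp_force: 60.0
```

Emit:
step_arm:
  targets:
    - [[0, 0, 0, 0, 0, 0, 0], [0, 0, 0, 0, 0, 0, 0]]

```text
clock: 13.78
eef_pos: [0.4219, 0.1061, 0.1707]
tool_rot: [-2.496, 0.147, 0.245]
contact_force: [0.7, -0.6, -3.7]
finger_gap: 0.0176
grasp_force: 60.0
```

Run:
```python
from num import *
plan(*goal(P(NEAR),N,SY,.26,gap=.06))
phifit()
from chk import *
```

```text
t 13.78 full rv [-0.   0.1  0.2] d [ 0.0001 -0.0005  0.0016] rows>= 0.0 pos [0.4219 0.1061 0.1707] q [ 0.04  0.74  0.08  2.13 -1.    0.83 -0.68] F [ 0.7 -0.6 -3.7]
phi fits [(3945, 0.21, 0.004), (3955, 0.23, 0.004), (3961, 0.19, 0.004), (3990, 0.15, 0), (4014, 0.17, 0.004), (4019, 0.21, 0)] conf 0.77
```

```bash
cat >> mal.py <<'E'
def hd_(ang): return SY*np.cos(np.radians(ang))-SX*np.sin(np.radians(ang))
E
python3 - <<'E'
from num import *
plan(*goal(P(NEAR),N,hd_(15),.26,gap=.03))
R=goal(P(NEAR),N,hd_(15),.26)[1]; print("press dir in tool",np.round(R.T@-N,3))
E
```

```text
t 13.88 full rv [ -3.   -0.  -11.5] d [0.0072 0.01   0.0303] rows>= 1.7 pos [0.4236 0.107  0.171 ] q [ 0.03  0.74  0.09  2.12 -1.    0.83 -0.68] F [-0.1 -0.2 -3.4]
press dir in tool [ 0.257 -0.     0.966]
```

Emit:
step_arm:
  targets:
    - [[-1.5, 0, -5.8, 0.003, 0.005, 0.01, 0], [-3, 0, -11.5, 0.007, 0.01, 0.02, 0], [-3, 0, -11.5, 0.007, 0.01, 0.03, 0], [-3, 0, -11.5, 0.007, 0.01, 0.03, 0]]

```text
clock: 14.22
eef_pos: [0.4237, 0.1188, 0.1397]
tool_rot: [-2.542, -0.123, 0.167]
contact_force: [-0.2, 0.7, -4.0]
finger_gap: 0.017
grasp_force: 60.0
```

Run:
```python
from num import *
plan(*goal(P(NEAR),N,hd_(15),.26,gap=.0)); s=ctrl.observe(); print(s["qd"].round(2), N@s["contact_force"])
```

```text
t 14.22 full rv [-0.   0.2  0.2] d [0.0086 0.0019 0.0275] rows>= 0.7 pos [0.4237 0.1188 0.1397] q [ 0.05  0.78 -0.03  2.13 -0.99  0.68 -0.52] F [-0.2  0.7 -4. ]
[ 0.01 -0.02  0.05 -0.    0.    0.06 -0.  ] -3.67434991426145
```

Emit:
step_arm:
  targets:
    - [[0, 0, 0, 0.004, 0.001, 0.012, 0], [0, 0, 0, 0.007, 0.002, 0.02, 0], [0, 0, 0, 0.007, 0.002, 0.022, 0], [0, 0, 0, 0.007, 0.002, 0.022, 0]]

```text
clock: 14.55
eef_pos: [0.4276, 0.1285, 0.1205]
tool_rot: [-2.542, -0.118, 0.166]
contact_force: [0.6, 0.0, -3.0]
finger_gap: 0.0175
grasp_force: 60.0
```

Emit:
step_arm:
  targets:
    - [[0, 0, 0, 0.001, 0, 0.004, 0], [0, 0, 0, 0.002, 0, 0.007, 0]]

```text
clock: 14.72
eef_pos: [0.4288, 0.1322, 0.1148]
tool_rot: [-2.543, -0.117, 0.164]
contact_force: [-0.2, -0.6, -3.3]
finger_gap: 0.0175
grasp_force: 60.0
```

Emit:
step_arm:
  targets:
    - [[0, 0, 0, 0.001, 0, 0.003, 0], [0, 0, 0, 0.002, 0, 0.006, 0]]

```text
clock: 14.88
eef_pos: [0.4291, 0.1355, 0.1098]
tool_rot: [-2.542, -0.116, 0.166]
contact_force: [-1.4, -4.4, 2.2]
finger_gap: 0.0171
grasp_force: 60.0
```

Emit:
step_arm:
  targets:
    - [[0, 0, 0, 0.001, 0, 0.003, 0], [0, 0, 0, 0.002, 0, 0.006, 0]]

```text
clock: 15.05
eef_pos: [0.4273, 0.1385, 0.1052]
tool_rot: [-2.54, -0.116, 0.172]
contact_force: [-12.0, -13.4, 15.9]
finger_gap: 0.0172
grasp_force: 60.1
```

Emit:
step_arm:
  targets:
    - [[0, 0, 0, 0.0008, 0, 0.003, 0], [0, 0, 0, 0.0012, 0, 0.005, 0]]

```text
clock: 15.22
eef_pos: [0.4249, 0.1412, 0.1013]
tool_rot: [-2.539, -0.117, 0.178]
contact_force: [-14.1, -13.7, 16.4]
finger_gap: 0.0175
grasp_force: 60.1
```

Emit:
step_arm:
  targets:
    - [[0, 0, 0, 0, 0, 0, 0], [0, 0, 0, 0, 0, 0, 0], [0, 0, 0, 0, 0, 0, 0]]

```text
clock: 15.47
eef_pos: [0.425, 0.1412, 0.1013]
tool_rot: [-2.539, -0.116, 0.178]
contact_force: [-12.5, -11.6, 13.6]
finger_gap: 0.0177
grasp_force: 60.1
```

Run:
```python
from num import *
s=ctrl.observe(); print(N@s["contact_force"]+3.2)
print(N@np.array([-12,-13.4,15.9])+3.2)
phifit()
for n in("near_pin_top","far_pin_top","foot_pin_top"):
    print(n,[(np.round(np.array(d["centre"])*[560,420],1).tolist(),round(d["confidence"],2)) for d in ctrl.tip_of("scene",n)][:2])
    for m in ctrl.masks_of("scene",n)[:2]:
        y,x=np.where(m["region"]); print("  mask conf",round(m["confidence"],2),"cols",x.min(),x.max(),"rows",y.min(),y.max(),len(y))
```

```text
22.293964735534942
25.14232946084496
phi fits [(3200, 0.41, 0.004), (3202, 0.43, 0.004), (3214, 0.39, 0.004), (3222, 0.41, 0.008), (3230, 0.37, 0.004), (3244, 0.43, 0.008)] conf 0.66
near_pin_top []
far_pin_top [([280.7, 225.9], 0.32)]
foot_pin_top [([295.2, 220.8], 0.37)]
```

Emit:
step_arm:
  targets:
    - [[0, 0, 0, -0.005, 0, -0.02, 0], [0, 0, 0, -0.013, 0, -0.05, 0], [0, 0, 0, -0.02, 0, -0.08, 0], [0, 0, 0, -0.02, 0, -0.08, 0]]

```text
clock: 16.2
eef_pos: [0.4247, 0.0924, 0.1703]
tool_rot: [-2.546, -0.112, 0.157]
contact_force: [-0.6, -0.9, -2.8]
finger_gap: 0.0175
grasp_force: 60.0
```

Run:
```python
from num import *
phifit(); im=ctrl.camera("scene")["image"]; np.save("im2.npy",im)
for n in("near_pin_top","far_pin_top"):
  for c in("scene","top"):
    if c=="top": ctrl.camera("top")
    print(n,c,[(np.round(np.array(d["centre"])*[560,420],1).tolist(),round(d["confidence"],2)) for d in ctrl.tip_of(c,n)][:2])
    for m in ctrl.masks_of(c,n)[:2]:
        y,x=np.where(m["region"]); print("  mask conf",round(m["confidence"],2),"cols",x.min(),x.max(),"rows",y.min(),y.max(),len(y))
print(proj("s",P(NEAR)),proj("s",P(NEAR)-.01*N))
```

```text
phi fits [(3653, 0.17, -0.004), (3684, 0.19, 0), (3690, 0.19, -0.004), (3709, 0.21, 0), (3717, 0.23, 0), (3744, 0.25, 0)] conf 0.89
near_pin_top scene [([223.8, 252.7], 0.63), ([264.1, 208.8], 0.48)]
near_pin_top top [([247.6, 209.6], 0.44)]
  mask conf 0.49 cols 240 247 rows 207 212 37
  mask conf 0.42 cols 215 293 rows 157 225 3055
far_pin_top scene []
far_pin_top top [([243.1, 169.7], 0.51)]
[[262.73649917 210.13389525]] [[261.55025996 211.79448836]]
```

Run:
```python
from num import *
A0=cv2.imread("pics/scene0.png"); B=np.load("im2.npy")[:,:,::-1].copy()
K=6
def up(im): return cv2.resize(im,None,fx=K,fy=K,interpolation=cv2.INTER_CUBIC)
s=ctrl.observe(); R=Ro.from_rotvec(s["tool_rot"]).as_matrix(); M=np.c_[R[:,1],R[:,0],-R[:,2]]; G=s["eef_pos"]+M@np.array([0,0,.002])
A6,B6=up(A0),up(B); C6=B6.copy()
t=np.linspace(0,6.283,30)
def L(im,X,col):
    u=((proj("s",np.array(X))+.5)*K-.5).astype(int); cv2.polylines(im,[u.reshape(-1,1,2)],False,col,1,cv2.LINE_AA)
for f,col in((.1,(0,255,0)),(.3,(255,0,0))):
    Rx=Ro.from_rotvec([f,0,0]).as_matrix(); tr=lambda X:((np.array(X)-[0,-.0553,.0393])@Rx.T)@M.T+G
    L(C6,tr([[.025*np.cos(q),.025*np.sin(q),0] for q in t]),col); L(C6,tr([[-.009,-.148,.025],[.009,-.148,.025],[.009,-.148,.051],[-.009,-.148,.051],[-.009,-.148,.025],[-.009,-.03,.025]]),col)
c=(proj("s",P(NEAR)-.02*N)[0]*K).astype(int)
a1=A6[c[1]-150:c[1]+100,c[0]-130:c[0]+130]; b1=B6[c[1]-150:c[1]+100,c[0]-130:c[0]+130]
g=(proj("s",G)[0]*K).astype(int); c1=C6[g[1]-260:g[1]+260,g[0]-260:g[0]+260]
left=np.vstack([a1,b1]); c1=cv2.resize(c1,(500,500)); cv2.imwrite("pics/v10.png",np.hstack([left,c1]))
```

```text
(no output)
```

View pics/v10.png

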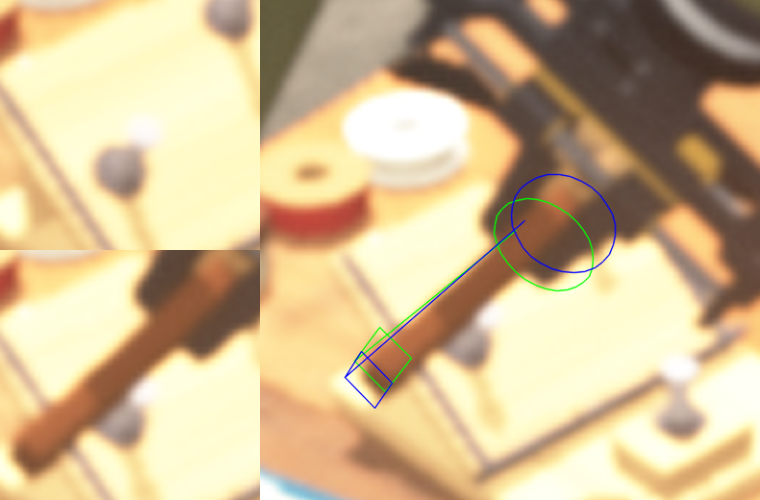

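Run:
```python
from num import *
g=goal(P(FAR),N,SY,.28,gap=.05); plan(*g); route([g]); print(np.round(g[1].T@-N,3))
```

```text
t 16.85 full rv [ 3.2 -1.1 11.9] d [ 0.1065 -0.0333 -0.0131] rows>= 2.7 pos [0.4228 0.096  0.1678] q [ 0.14  0.73 -0.1   2.11 -0.84  0.71 -0.65] F [-0.1  0.2 -2.3]
  call 1 / 1 rv [ 3.2 -1.1 11.9] d [ 0.1065 -0.0333 -0.0131]
[0.276 0.    0.961]
```

Emit:
step_arm:
  targets:
    - [[0, 0, 0, 0, 0, -0.013, 0], [1, 0, 4, 0.036, -0.011, -0.013, 0], [2, -0.7, 8, 0.072, -0.022, -0.013, 0], [3.2, -1.1, 11.9, 0.1065, -0.0333, -0.0131, 0], [3.2, -1.1, 11.9, 0.1065, -0.0333, -0.0131, 0]]

```text
clock: 17.27
eef_pos: [0.5354, 0.132, 0.1881]
tool_rot: [-2.492, 0.14, 0.26]
contact_force: [1.0, 0.3, -3.4]
finger_gap: 0.0169
grasp_force: 60.0
```

Emit:
step_arm:
  targets:
    - [[0, 0, 0, 0, 0, 0, 0], [0, 0, 0, 0, 0, 0, 0]]

```text
clock: 17.43
eef_pos: [0.5272, 0.1287, 0.187]
tool_rot: [-2.493, 0.143, 0.273]
contact_force: [-0.3, -1.1, -4.0]
finger_gap: 0.0173
grasp_force: 60.0
```

Run:
```python
from num import *
g=goal(P(FAR),N,SY,.28,gap=.008); plan(*g); phifit()
```

```text
t 17.43 full rv [ 0.   0.1 -0. ] d [ 0.0127 -0.0006  0.04  ] rows>= 1.0 pos [0.5272 0.1287 0.187 ] q [ 0.03  0.8   0.01  1.8  -0.81  0.96 -1.03] F [-0.3 -1.1 -4. ]
phi fits [(2951, 0.29, 0.004), (2965, 0.27, 0), (2976, 0.27, 0.004), (2982, 0.25, 0), (2990, 0.25, 0.004), (3001, 0.31, 0)] conf 0.61
```

Run:
```python
from num import *
g=goal(P(FAR),N,SY,.34,gap=.008); plan(*g); print(np.round(g[1].T@-N,3))
```

```text
t 17.53 full rv [-0.  -3.4 -0.1] d [ 0.0129 -0.0008  0.0405] rows>= 1.0 pos [0.527  0.1283 0.1873] q [ 0.03  0.8   0.01  1.8  -0.81  0.96 -1.03] F [-0.9  0.1 -3.3]
[0.333 0.    0.943]
```

Emit:
step_arm:
  targets:
    - [[0, -1.7, 0, 0.006, 0, 0.015, 0], [0, -3.4, 0, 0.01, -0.001, 0.028, 0], [0, -3.4, 0, 0.013, -0.001, 0.036, 0], [0, -3.4, 0, 0.013, -0.001, 0.038, 0], [0, -3.4, 0, 0.013, -0.001, 0.038, 0]]

```text
clock: 17.95
eef_pos: [0.534, 0.1518, 0.155]
tool_rot: [-2.482, 0.12, 0.346]
contact_force: [-0.4, 0.1, -3.6]
finger_gap: 0.0177
grasp_force: 60.0
```

Emit:
step_arm:
  targets:
    - [[0, 0, 0, 0.001, 0, 0.003, 0], [0, 0, 0, 0.0017, 0, 0.005, 0]]

```text
clock: 18.12
eef_pos: [0.5358, 0.1541, 0.1513]
tool_rot: [-2.483, 0.121, 0.342]
contact_force: [0.1, -0.6, -3.8]
finger_gap: 0.0176
grasp_force: 60.0
```

Emit:
step_arm:
  targets:
    - [[0, 0, 0, 0.001, 0, 0.003, 0], [0, 0, 0, 0.0014, 0, 0.004, 0]]

```text
clock: 18.28
eef_pos: [0.5362, 0.1572, 0.1476]
tool_rot: [-2.482, 0.119, 0.343]
contact_force: [0.5, 1.1, -3.0]
finger_gap: 0.0173
grasp_force: 60.0
```

Emit:
step_arm:
  targets:
    - [[0, 0, 0, 0.001, 0, 0.003, 0], [0, 0, 0, 0.0014, 0, 0.004, 0]]

```text
clock: 18.45
eef_pos: [0.5364, 0.1595, 0.1441]
tool_rot: [-2.482, 0.119, 0.344]
contact_force: [-1.0, -2.4, 1.6]
finger_gap: 0.0173
grasp_force: 60.0
```

Emit:
step_arm:
  targets:
    - [[0, 0, 0, 0.001, 0, 0.003, 0], [0, 0, 0, 0.0014, 0, 0.004, 0]]

```text
clock: 18.62
eef_pos: [0.5371, 0.1617, 0.1407]
tool_rot: [-2.482, 0.119, 0.344]
contact_force: [-1.0, -2.4, 1.0]
finger_gap: 0.0173
grasp_force: 60.0
```

Emit:
step_arm:
  targets:
    - [[0, 0, 0, 0.001, 0, 0.003, 0], [0, 0, 0, 0.0014, 0, 0.004, 0]]

```text
clock: 18.78
eef_pos: [0.5376, 0.1643, 0.137]
tool_rot: [-2.482, 0.119, 0.344]
contact_force: [-1.9, -4.0, 1.1]
finger_gap: 0.0173
grasp_force: 60.0
```

Emit:
step_arm:
  targets:
    - [[0, 0, 0, 0.001, 0, 0.003, 0], [0, 0, 0, 0.0014, 0, 0.004, 0]]

```text
clock: 18.95
eef_pos: [0.5381, 0.1668, 0.1333]
tool_rot: [-2.482, 0.119, 0.344]
contact_force: [-1.3, -3.7, 1.3]
finger_gap: 0.0175
grasp_force: 60.0
```

Emit:
step_arm:
  targets:
    - [[0, 0, 0, 0.001, 0, 0.003, 0], [0, 0, 0, 0.0014, 0, 0.004, 0]]

```text
clock: 19.12
eef_pos: [0.5387, 0.1692, 0.1298]
tool_rot: [-2.482, 0.119, 0.344]
contact_force: [-1.8, -3.9, 1.5]
finger_gap: 0.0172
grasp_force: 60.0
```

Emit:
step_arm:
  targets:
    - [[0, 0, 0, 0.001, 0, 0.003, 0], [0, 0, 0, 0.0014, 0, 0.004, 0]]

```text
clock: 19.28
eef_pos: [0.5392, 0.1716, 0.1263]
tool_rot: [-2.482, 0.119, 0.344]
contact_force: [-2.3, -3.4, 0.8]
finger_gap: 0.0178
grasp_force: 60.0
```

Emit:
step_arm:
  targets:
    - [[0, 0, 0, 0.001, 0, 0.003, 0], [0, 0, 0, 0.0014, 0, 0.004, 0]]

```text
clock: 19.45
eef_pos: [0.5389, 0.1735, 0.1235]
tool_rot: [-2.481, 0.119, 0.346]
contact_force: [-4.9, -8.4, 12.1]
finger_gap: 0.0174
grasp_force: 60.0
```

Emit:
step_arm:
  targets:
    - [[0, 0, 0, 0.001, 0, 0.003, 0], [0, 0, 0, 0.0014, 0, 0.004, 0]]

```text
clock: 19.62
eef_pos: [0.5374, 0.1754, 0.1213]
tool_rot: [-2.48, 0.118, 0.35]
contact_force: [-11.4, -12.5, 18.9]
finger_gap: 0.0174
grasp_force: 60.0
```

Emit:
step_arm:
  targets:
    - [[0, 0, 0, -0.007, 0, -0.02, 0], [0, 0, 0, -0.018, 0, -0.05, 0], [0, 0, 0, -0.028, 0, -0.08, 0], [0, 0, 0, -0.028, 0, -0.08, 0], [0, 0, 0, -0.028, 0, -0.08, 0]]

```text
clock: 20.03
eef_pos: [0.532, 0.1279, 0.1896]
tool_rot: [-2.483, 0.121, 0.338]
contact_force: [0.2, 0.5, -3.8]
finger_gap: 0.0175
grasp_force: 60.0
```

Run:
```python
from num import *
phifit(); g=goal(P(NEAR)-.007*N,N,hd_(15),.36,gap=.03); plan(*g); print(np.round(g[1].T@-N,3))
```

```text
phi fits [(3546, 0.33, 0.004), (3556, 0.31, 0.004), (3581, 0.35, 0.004), (3616, 0.33, 0), (3619, 0.31, 0.008), (3621, 0.37, 0.004)] conf 0.8
t 20.13 full rv [ -4.3  -1.1 -11.6] d [-0.0858  0.0562  0.059 ] rows>= 2.8 pos [0.5301 0.13   0.1884] q [ 0.02  0.82  0.02  1.73 -0.77  1.04 -1.07] F [ 0.4  0.3 -4. ]
[ 0.352 -0.     0.936]
```

Emit:
step_arm:
  targets:
    - [[-1.5, 0, -4, -0.029, 0.019, 0.0, 0], [-3, -0.5, -8, -0.058, 0.038, 0.01, 0], [-4.3, -1.1, -11.6, -0.0858, 0.0562, 0.03, 0], [-4.3, -1.1, -11.6, -0.0858, 0.0562, 0.059, 0], [-4.3, -1.1, -11.6, -0.0858, 0.0562, 0.059, 0]]

```text
clock: 20.55
eef_pos: [0.4205, 0.1229, 0.1327]
tool_rot: [-2.531, -0.158, 0.304]
contact_force: [1.0, 1.0, -3.7]
finger_gap: 0.0172
grasp_force: 60.0
```

Emit:
step_arm:
  targets:
    - [[0, 0, 0, 0, 0, 0, 0], [0, 0, 0, 0, 0, 0, 0]]

```text
clock: 20.72
eef_pos: [0.4269, 0.1196, 0.1343]
tool_rot: [-2.536, -0.156, 0.289]
contact_force: [1.2, 0.4, -3.2]
finger_gap: 0.0176
grasp_force: 60.0
```

Run:
```python
from num import *
g=goal(P(NEAR)-.007*N,N,hd_(15),.36,gap=.01); plan(*g)
```

```text
t 20.72 full rv [ 0.  -0.1 -0. ] d [ 0.0058 -0.0007  0.0197] rows>= 0.5 pos [0.4269 0.1196 0.1343] q [ 0.07  0.82 -0.08  2.04 -0.79  0.75 -0.73] F [ 1.2  0.4 -3.2]
```

Emit:
step_arm:
  targets:
    - [[0, 0, 0, 0.003, 0, 0.01, 0], [0, 0, 0, 0.0055, 0, 0.0175, 0], [0, 0, 0, 0.0055, 0, 0.0175, 0]]

```text
clock: 20.97
eef_pos: [0.4272, 0.1305, 0.1188]
tool_rot: [-2.535, -0.156, 0.291]
contact_force: [-0.6, 0.4, -3.2]
finger_gap: 0.0171
grasp_force: 60.0
```

Emit:
step_arm:
  targets:
    - [[0, 0, 0, 0.001, 0, 0.003, 0], [0, 0, 0, 0.002, 0, 0.005, 0]]

```text
clock: 21.13
eef_pos: [0.4279, 0.1324, 0.115]
tool_rot: [-2.537, -0.155, 0.29]
contact_force: [-0.5, 0.4, -2.9]
finger_gap: 0.0176
grasp_force: 60.0
```

Emit:
step_arm:
  targets:
    - [[0, 0, 0, 0.001, 0, 0.003, 0], [0, 0, 0, 0.0014, 0, 0.004, 0]]

```text
clock: 21.3
eef_pos: [0.4282, 0.1349, 0.1115]
tool_rot: [-2.536, -0.155, 0.29]
contact_force: [-0.5, 0.2, -3.3]
finger_gap: 0.0172
grasp_force: 60.0
```

Emit:
step_arm:
  targets:
    - [[0, 0, 0, 0.001, 0, 0.003, 0], [0, 0, 0, 0.0014, 0, 0.004, 0]]

```text
clock: 21.47
eef_pos: [0.4285, 0.1373, 0.1081]
tool_rot: [-2.536, -0.155, 0.29]
contact_force: [-1.2, 0.3, -4.3]
finger_gap: 0.0174
grasp_force: 60.0
```

Emit:
step_arm:
  targets:
    - [[0, 0, 0, 0.001, 0, 0.003, 0], [0, 0, 0, 0.0014, 0, 0.004, 0]]

```text
clock: 21.63
eef_pos: [0.4286, 0.1395, 0.1046]
tool_rot: [-2.536, -0.155, 0.291]
contact_force: [-2.0, -2.6, 0.4]
finger_gap: 0.0174
grasp_force: 60.0
```

Emit:
step_arm:
  targets:
    - [[0, 0, 0, 0.001, 0, 0.003, 0], [0, 0, 0, 0.0014, 0, 0.004, 0]]

```text
clock: 21.8
eef_pos: [0.4269, 0.1407, 0.1021]
tool_rot: [-2.535, -0.154, 0.295]
contact_force: [-7.2, -10.3, 13.9]
finger_gap: 0.0173
grasp_force: 60.0
```

Emit:
step_arm:
  targets:
    - [[0, 0, 0, -0.007, 0, -0.02, 0], [0, 0, 0, -0.018, 0, -0.05, 0], [0, 0, 0, -0.03, 0, -0.085, 0], [0, 0, 0, -0.042, 0, -0.12, 0], [0, 0, 0, -0.042, 0, -0.12, 0]]

```text
clock: 22.22
eef_pos: [0.4194, 0.066, 0.209]
tool_rot: [-2.542, -0.149, 0.279]
contact_force: [0.5, -0.4, -3.5]
finger_gap: 0.0174
grasp_force: 60.0
```

```bash
cat >> mal.py <<'E'
pb=d_["pb"]; BX,BY=T(pb)[:,0],T(pb)[:,1]; BT=np.array([pb[0],pb[1],.013])+.05*BY
E
python3 - <<'E'
from num import *
phifit(); h=goal(BT,UP,-BY,.36,e=0,gap=.08); plan(*h)
mid=(np.array([.45,-.03,.2]),goal(BT,UP,-SX+SY*.3,.36)[1]); print(h[0]); route([mid,h])
E
```

```text
phi fits [(3472, 0.43, 0.004), (3473, 0.43, 0.008), (3475, 0.41, 0.004), (3484, 0.39, 0.004), (3492, 0.39, 0.008), (3507, 0.41, 0.008)] conf 0.92
t 22.32 full rv [-50.1 -33.1 -75.6] d [ 0.006   0.293  -0.1093] rows>= 13.5 pos [0.4181 0.07   0.2064] q [ 0.12  0.68 -0.    2.01 -0.68  0.93 -0.78] F [ 0.1  0.1 -3.4]
[ 0.46375653 -0.22993132  0.13042821]
  call 1 / 3 rv [-15.2  -8.4 -15.3] d [ 0.005   0.0293 -0.0186]
  call 2 / 3 rv [-15.2  -8.4 -15.3] d [-0.0056  0.0331 -0.0101]
  call 3 / 3 rv [-15.2  -8.4 -15.3] d [-0.0151  0.0317  0.0002]
  call 1 / 2 rv [ -5.4   0.  -14.3] d [-0.067   0.0535  0.0624]
  call 2 / 2 rv [ -5.4   0.  -14.3] d [-0.0774  0.0294  0.0663]
```

Emit:
step_arm:
  targets:
    - [[-3, -1.7, -3.1, 0.001, 0.006, -0.0037, 0], [-6.1, -3.4, -6.1, 0.002, 0.0117, -0.0074, 0], [-9.1, -5, -9.2, 0.003, 0.0176, -0.011, 0], [-12.2, -6.7, -12.2, 0.004, 0.0234, -0.015, 0], [-15.2, -8.4, -15.3, 0.005, 0.0293, -0.0186, 0]]

```text
clock: 22.73
eef_pos: [0.4275, 0.0386, 0.2025]
tool_rot: [-2.71, -0.628, 0.374]
contact_force: [-0.4, 1.0, -3.3]
finger_gap: 0.0172
grasp_force: 60.0
```

Emit:
step_arm:
  targets:
    - [[-3, -1.7, -3.1, -0.001, 0.0066, -0.002, 0], [-6.1, -3.4, -6.1, -0.002, 0.013, -0.004, 0], [-9.1, -5, -9.2, -0.0034, 0.02, -0.006, 0], [-12.2, -6.7, -12.2, -0.0045, 0.0265, -0.008, 0], [-15.2, -8.4, -15.3, -0.0056, 0.0331, -0.01, 0]]

```text
clock: 23.15
eef_pos: [0.4379, 0.0057, 0.1999]
tool_rot: [-2.806, -1.14, 0.451]
contact_force: [-0.3, -0.7, -4.2]
finger_gap: 0.0171
grasp_force: 60.0
```

Emit:
step_arm:
  targets:
    - [[-3, -1.7, -3.1, -0.003, 0.0063, 0, 0], [-6.1, -3.4, -6.1, -0.006, 0.0127, 0, 0], [-9.1, -5, -9.2, -0.009, 0.019, 0, 0], [-12.2, -6.7, -12.2, -0.012, 0.0254, 0, 0], [-15.2, -8.4, -15.3, -0.0151, 0.0317, 0, 0]]

```text
clock: 23.57
eef_pos: [0.4486, -0.0274, 0.1976]
tool_rot: [2.505, 1.512, -0.466]
contact_force: [0.2, 0.0, -3.3]
finger_gap: 0.0171
grasp_force: 60.0
```

Run:
```python
from num import *
h=goal(BT,UP,-BY,.41,e=0,gap=.08); plan(*h); route([h])
```

```text
t 23.57 full rv [-11.7  -2.8 -27.6] d [-0.1374  0.1087  0.1228] rows>= 5.1 pos [ 0.4486 -0.0274  0.1976] q [-0.39  0.65  0.24  1.98  0.19  0.77 -0.81] F [ 0.2  0.  -3.3]
  call 1 / 2 rv [ -5.9  -1.4 -13.8] d [-0.0687  0.0543  0.0614]
  call 2 / 2 rv [ -5.9  -1.4 -13.8] d [-0.0773  0.03    0.0676]
```

Emit:
step_arm:
  targets:
    - [[-2, -0.5, -4.6, -0.023, 0.018, 0.0205, 0], [-3.9, -0.9, -9.2, -0.046, 0.036, 0.041, 0], [-5.9, -1.4, -13.8, -0.0687, 0.0543, 0.0614, 0]]

```text
clock: 23.82
eef_pos: [0.4561, -0.1286, 0.1636]
tool_rot: [2.242, 1.794, -0.437]
contact_force: [0.6, -1.9, -3.6]
finger_gap: 0.0176
grasp_force: 60.0
```

Emit:
step_arm:
  targets:
    - [[-2, -0.5, -4.6, -0.026, 0.01, 0.0225, 0], [-3.9, -0.9, -9.2, -0.052, 0.02, 0.045, 0], [-5.9, -1.4, -13.8, -0.0773, 0.03, 0.0676, 0], [-5.9, -1.4, -13.8, -0.0773, 0.03, 0.0676, 0], [-5.9, -1.4, -13.8, -0.0773, 0.03, 0.0676, 0]]

```text
clock: 24.23
eef_pos: [0.4613, -0.2319, 0.1301]
tool_rot: [1.965, 2.023, -0.409]
contact_force: [0.6, 0.7, -3.2]
finger_gap: 0.0174
grasp_force: 60.0
```

Run:
```python
from num import *
phifit(); h=goal(BT,UP,-BY,.41,e=0,gap=.03); plan(*h); print(np.round(h[1].T@[0,0,-1],3))
```

```text
phi fits [(2789, 0.43, 0), (2796, 0.41, 0), (2811, 0.39, 0.004), (2815, 0.41, 0.004), (2860, 0.43, 0.004), (2911, 0.39, 0)] conf 0.88
t 24.33 full rv [ 0.  -0.1 -0.3] d [ 0.0197 -0.0001  0.0463] rows>= 1.2 pos [ 0.4637 -0.2298  0.1308] q [-0.12  0.78  0.39  2.16  0.68  0.21 -0.48] F [ 0.7  0.4 -3.3]
[0.399 0.    0.917]
```

Emit:
step_arm:
  targets:
    - [[0, 0, 0, 0.01, 0, 0.023, 0], [0, 0, 0, 0.02, 0, 0.046, 0], [0, 0, 0, 0.026, 0, 0.06, 0], [0, 0, 0, 0.027, 0, 0.0625, 0], [0, 0, 0, 0.027, 0, 0.0625, 0]]

```text
clock: 24.75
eef_pos: [0.4657, -0.2296, 0.0663]
tool_rot: [1.959, 2.026, -0.405]
contact_force: [-0.2, -0.7, -3.1]
finger_gap: 0.0172
grasp_force: 60.0
```

Emit:
step_arm:
  targets:
    - [[0, 0, 0, 0.0008, 0, 0.002, 0], [0, 0, 0, 0.0016, 0, 0.004, 0], [0, 0, 0, 0.0016, 0, 0.004, 0]]

```text
clock: 25.0
eef_pos: [0.4656, -0.2301, 0.0627]
tool_rot: [1.959, 2.026, -0.404]
contact_force: [0.3, 0.2, -3.3]
finger_gap: 0.0172
grasp_force: 60.0
```

Emit:
step_arm:
  targets:
    - [[0, 0, 0, 0.0008, 0, 0.002, 0], [0, 0, 0, 0.0012, 0, 0.003, 0], [0, 0, 0, 0.0012, 0, 0.003, 0]]

```text
clock: 25.25
eef_pos: [0.465, -0.2317, 0.0602]
tool_rot: [1.96, 2.023, -0.406]
contact_force: [0.1, 0.0, -3.2]
finger_gap: 0.0175
grasp_force: 60.0
```

Emit:
step_arm:
  targets:
    - [[0, 0, 0, 0.001, 0, 0.0025, 0], [0, 0, 0, 0.002, 0, 0.005, 0], [0, 0, 0, 0.002, 0, 0.005, 0]]

```text
clock: 25.5
eef_pos: [0.4646, -0.2326, 0.0549]
tool_rot: [1.962, 2.021, -0.406]
contact_force: [-0.5, -0.1, -3.6]
finger_gap: 0.0175
grasp_force: 60.0
```

Emit:
step_arm:
  targets:
    - [[0, 0, 0, 0.0008, 0, 0.002, 0], [0, 0, 0, 0.0012, 0, 0.003, 0], [0, 0, 0, 0.0012, 0, 0.003, 0]]

```text
clock: 25.75
eef_pos: [0.4644, -0.2332, 0.0518]
tool_rot: [1.962, 2.021, -0.408]
contact_force: [0.2, 0.0, -3.8]
finger_gap: 0.0174
grasp_force: 60.0
```

Emit:
step_arm:
  targets:
    - [[0, 0, 0, 0.0008, 0, 0.002, 0], [0, 0, 0, 0.0012, 0, 0.003, 0], [0, 0, 0, 0.0012, 0, 0.003, 0]]

```text
clock: 26.0
eef_pos: [0.4643, -0.2334, 0.0485]
tool_rot: [1.962, 2.021, -0.408]
contact_force: [-0.2, -0.1, -3.7]
finger_gap: 0.0178
grasp_force: 60.0
```

Emit:
step_arm:
  targets:
    - [[0, 0, 0, 0.0008, 0, 0.002, 0], [0, 0, 0, 0.0012, 0, 0.003, 0], [0, 0, 0, 0.0012, 0, 0.003, 0]]

```text
clock: 26.25
eef_pos: [0.4644, -0.2347, 0.0467]
tool_rot: [1.961, 2.017, -0.409]
contact_force: [-1.0, 2.1, 12.0]
finger_gap: 0.0174
grasp_force: 60.0
```

Run:
```python
from num import *
phifit(); s=ctrl.observe(); print(s["eef_pos"],s["contact_force"],s["ft_torque"])
```

```text
phi fits [(4489, 0.39, 0.008), (4494, 0.41, 0.008), (4566, 0.37, 0.008), (4604, 0.41, 0.004), (4609, 0.39, 0.004), (4634, 0.43, 0.008)] conf 0.61
[ 0.46440735 -0.23461927  0.04683809] [-1.43482782  1.70587304 11.34704111] [ 0.26621576  0.27910987 -0.03384081]
```

Emit:
step_arm:
  targets:
    - [[0, 0, 0, -0.0005, 0, -0.0015, 0], [0, 0, 0, -0.0005, 0, -0.0015, 0.03], [0, 0, 0, -0.0005, 0, -0.0015, 0.06], [0, 0, 0, -0.0005, 0, -0.0015, 0.088], [0, 0, 0, -0.0005, 0, -0.0015, 0.088]]

```text
clock: 26.77
eef_pos: [0.4644, -0.2336, 0.047]
tool_rot: [1.962, 2.02, -0.408]
contact_force: [-0.9, -0.2, -0.7]
finger_gap: 0.0421
grasp_force: 0.0
```

Emit:
step_arm:
  targets:
    - [[0, 0, 0, 0, 0, 0, 0.088], [0, 0, 0, 0, 0, 0, 0.088], [0, 0, 0, 0, 0, 0, 0.088], [0, 0, 0, 0, 0, 0, 0.088], [0, 0, 0, 0, 0, 0, 0.088]]

```text
clock: 27.18
eef_pos: [0.4643, -0.2334, 0.047]
tool_rot: [1.962, 2.02, -0.408]
contact_force: [0.3, 0.1, 0.0]
finger_gap: 0.0752
grasp_force: 0.0
```

Emit:
step_arm:
  targets:
    - [[0, 0, 0, 0, 0, 0, 0.088], [0, 0, 0, 0, 0, 0, 0.088], [0, 0, 0, 0, 0, 0, 0.088]]

```text
clock: 27.43
eef_pos: [0.4643, -0.2334, 0.047]
tool_rot: [1.962, 2.02, -0.408]
contact_force: [0.5, -0.9, -0.4]
finger_gap: 0.0883
grasp_force: 0.0
```

Retract vertically, then check the mallet's pose numerically.

Emit:
step_arm:
  targets:
    - [[0, 0, 0, -0.008, 0, -0.018, 0.088], [0, 0, 0, -0.02, 0, -0.046, 0.088], [0, 0, 0, -0.035, 0, -0.08, 0.088], [0, 0, 0, -0.05, 0, -0.115, 0.088], [0, 0, 0, -0.06, 0, -0.14, 0.088]]

```text
clock: 27.85
eef_pos: [0.463, -0.2324, 0.1881]
tool_rot: [1.963, 2.023, -0.411]
contact_force: [1.0, -1.0, 0.9]
finger_gap: 0.0877
grasp_force: 0.0
```

Emit:
step_arm:
  targets:
    - [[0, 0, 0, -0.035, 0, -0.02, 0.088], [0, 0, 0, -0.07, 0, -0.035, 0.088], [0, 0, 0, -0.1, 0, -0.04, 0.088], [0, 0, 0, -0.1, 0, -0.04, 0.088]]

```text
clock: 28.18
eef_pos: [0.4659, -0.3154, 0.2684]
tool_rot: [1.967, 2.004, -0.409]
contact_force: [0.5, 0.5, -0.5]
finger_gap: 0.0879
grasp_force: 0.0
```

Run:
```python
from num import *
K=4; head,hd=mesh()
big={}
for c,n in(("t","top"),("s","scene")):
    ctrl.camera(n); m=ctrl.masks_of(n,"mallet")[0]; y,x=np.where(m["region"]); print(n,round(m["confidence"],2),x.min(),x.max(),y.min(),y.max(),[np.round(np.array(d["centre"])*[560,420],1) for d in ctrl.tip_of(n,"mallet")][:1])
    big[c]=cv2.resize(m["region"].astype(np.uint8)*255,None,fx=K,fy=K)>127
def cost(v):
    t=0
    M=Ro.from_euler("zx",[v[2],v[3]]).as_matrix()
    for c in("s","t"):
        f=np.zeros(big[c].shape,np.uint8)
        for m in(head,hd): cv2.fillConvexPoly(f,cv2.convexHull(((proj(c,m@M.T+[v[0],v[1],.013])+.5)*K).astype(np.int32).reshape(-1,1,2)),1)
        t+=((f>0)^big[c]).sum()/big[c].sum()
    return t
from scipy.optimize import minimize
v=minimize(cost,[*BT[:2],.04,0],method="Nelder-Mead",options=dict(initial_simplex=np.array([[*BT[:2],.04,0]]*5)+np.vstack([np.zeros(4),np.diag([.01,.01,.1,.1])]))); print(v.x,v.fun)
print("board frame",T(pb).T[:2,:2]@(v.x[:2]-pb[:2]))
for n in("foot_pin_top","near_pin_top","far_pin_top"): print(n,[(np.round(np.array(d["centre"])*[560,420],1).tolist(),round(d["confidence"],2)) for d in ctrl.tip_of("scene",n)][:2])
s=ctrl.observe(); print(s["clock"],s["contact_force"],s["eef_pos"])
```

```text
Traceback (most recent call last):
IndexError: list index out of range
```

Run:
```python
from num import *
K=4; head,hd=mesh()
ctrl.camera("scene"); m=ctrl.masks_of("scene","mallet")[0]; print(m["confidence"],[np.round(np.array(d["centre"])*[560,420],1) for d in ctrl.tip_of("scene","mallet")][:1],proj("s",BT))
big=cv2.resize(m["region"].astype(np.uint8)*255,None,fx=K,fy=K)>127
def cost(v):
    M=Ro.from_euler("zx",[v[2],v[3]]).as_matrix(); f=np.zeros(big.shape,np.uint8)
    for q in(head,hd): cv2.fillConvexPoly(f,cv2.convexHull(((proj("s",q@M.T+[v[0],v[1],.013])+.5)*K).astype(np.int32).reshape(-1,1,2)),1)
    return ((f>0)^big).sum()/big.sum()
from scipy.optimize import minimize
x0=np.array([*BT[:2],.04,0]); v=minimize(cost,x0,method="Nelder-Mead",options=dict(initial_simplex=x0+np.vstack([np.zeros(4),np.diag([.01,.01,.1,.1])]))); print(v.x,v.fun)
print("board frame",T(pb).T[:2,:2]@(v.x[:2]-pb[:2]))
for n in("foot_pin_top","near_pin_top","far_pin_top"):
    print(n,[(np.round(np.array(d["centre"])*[560,420],1).tolist(),round(d["confidence"],2)) for d in ctrl.tip_of("scene",n)][:2])
    for m in ctrl.masks_of("scene",n)[:1]:
        y,x=np.where(m["region"]); print("  mask",round(m["confidence"],2),x.min(),x.max(),y.min(),y.max())
s=ctrl.observe(); print(s["clock"],s["contact_force"],s["eef_pos"])
```

```text
0.66 [array([364.1, 283. ])] [[366.21535964 280.44293406]]
[ 0.46631052 -0.17166255  0.04025541  0.06107122] 0.18569230769230768
board frame [0.00469369 0.052131  ]
foot_pin_top [([294.8, 221.2], 0.48)]
  mask 0.56 294 297 221 228
near_pin_top [([262.3, 210.0], 0.62), ([278.5, 228.9], 0.61)]
  mask 0.45 258 263 210 216
far_pin_top [([279.1, 189.2], 0.56)]
28.7333 [ 0.51285082 -0.27010017  0.39090633] [ 0.46656155 -0.30771923  0.26323608]
```

```bash
python3 -c "
from workcell import ctrl
print(ctrl.close_job())"
```

```text
the job is handed in; nothing more can be done
None
```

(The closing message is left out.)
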